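# Hang a coated board on the curing carousel

## Robot

A 6-joint arm with a two-finger parallel gripper is mounted at the origin on a cart in front of the work surface, level with it; the furniture and walls round the work are solid. World frame = base frame: x ahead of the robot, y to its left, z up, the work surface at z = 0. Lengths are in mm, angles in rad, forces in N, time in s.
With the tool pointing down it reaches from about 275 to 750 mm from the base axis. Payload 10.2 kg.
Tool frame: the origin (TCP) lies between the finger pads; the fingertips stand 11 mm ahead of it and the grasp point (between the pads) lies 8 mm behind it (ctrl.tip_extent is the distance from the TCP to the fingertips, in mm); z points along the fingers, y is the direction in which the jaws open and shut (so a half turn about z gives the same grasp; the last joint's range is limited). The gripper opens to 85 mm and grips with 20 to 120 N. Pads are 22 mm wide; open, the fingers measure 114 mm over their backs; the gripper's body (76 mm by 85 mm) begins 54 mm behind the grasp point. The pads swing forward as they close: fully open they stand 13 mm farther back than shut.
Start: joints at [-1.549, 0.313, 1.498, -0, 1.331, -0.223], TCP at [127.227, -509.357, 217.994] pointing down, gripper open.
Joint ranges: [-2.94, 2.94], [-0.97, 2.17], [0.19, 2.56], [-1.23, 4.37], [0.02, 3.11], [-2.88, 2.88]. Speed limits (rad/s): [2.39, 2.39, 3.01, 3.14, 3.14, 3.14].

## Interface

Orientations are given as a unit quaternion [w, x, y, z].
In Python, from rig import ctrl gives the robot as it stands.
- The arm moves only by the tool apply_moves, never from a script. Its argument "commands" is a list of rows, each a list of 5 numbers: the finger opening in cm, from 0 to 8.54, then the shift along the tool's x, y, z in cm, then the turn about the tool's z in rad. In form: [[jaw, dx, dy, dz, roll], ...]. A call has 1 to 12 rows; each row shifts and turns the commanded pose from where the row before left it, along the tool's axes as they then stand; what a row does not reach is not made up. A row lasts 1/12 s, in which the tool goes at most 41.7 mm and 7.16 degrees, less where a joint would pass 70% of its speed; a pose out of reach is approached as far as the arm can. A call with a gripper value outside its range is refused whole. The fingers move at their own pace and stop on an object; "squeeze" is the grip in N (left out, the last holds). Time passes only in rows, so rows that do not move let the fingers close. It gives the time, the measured TCP pose, the force and the opening at its end, in the units of the state.
- ctrl.sense(): the state, without advancing time (a new reading comes with each control period).
- ctrl.capture(name): name is "scene" or "top" or "wrist"; returns the picture (384x512x3 uint8, red, green, blue); there is no depth.
- ctrl.camera_info(name): a dict with "fov_y" (degrees; the focal length in pixels is half the picture's height over the tangent of half this angle, whatever the lens; pixels are square), "cx", "cy" (the principal point, pixels), "camera_from_world" (4x4, takes a point from world to camera coordinates). Camera axes: x right, y down, z forward; pixel columns grow to the right and rows downward; lengths in mm; the calibration is good to about 2 mm. A picture is of the moment at which its call begins: read the wrist's pose just before it. camera_info takes no time and is no camera call; for the wrist camera it gives the pose at the moment of the call.
- ctrl.finish_job(): hands the job in, once; it reports no verdict.
The state is a dict: "time_s": time; "joints": joint angles; "dq": joint speeds; "tau": joint torques, N m; "eef_pos": TCP position; "ee_rot": TCP orientation; "force": force on the tool from outside, world axes, zero at the start; "wrist_torque": the same for the moment, N m; "grip_width": opening from 0.0 (shut) to 1.0 (fully open).
Only numpy, scipy, OpenCV 4.12 (cv2) and the standard library are available. Lean on these libraries where they do the work, as an engineer would, in place of code of your own. Each camera call takes 0.05 s, during which the arm holds its last target.

## Task

Turn the curing carousel by its black crown until the free hook is at the front, over the red pointer on the base. Then take the orange-gripped board carrier by its grip without touching the freshly coated board, pass its window over the free hook and lower it gently until the hook is felt to take a light push of about 7 newtons, well under 20; only then let go, so that the carrier hangs freely at the front; leave the other things where they are.

Things in the scene. Friction and masses are not known exactly. Their poses are not given: they have to be found in the camera images.
- carousel: fixed base of the curing carousel: grey round base 150 mm across with a column; origin at the centre of its underside on the worktop; its own -x axis is the FRONT, marked by a red pointer on the rim of the base, 60 to 90 mm from the axis. It stands in another place and turned a little at every start.
- rotor: turning part on the column, origin on the vertical axis 140 mm above the worktop, z up; four arms at 90 degrees, its own -x axis points along the arm with the free hook. The other arms bear blue-gripped carriers fixed to it, reaching 145 mm out and 225 mm above the worktop. It turns stiffly (0.35 N m), stays where it is left and stops at 3 rad to either side of the front.
- crown (a point): centre of the black crown bar on top of the rotor, on its axis 220 mm above the worktop: 60 mm long along the rotor's x axis, 16 mm wide along its y axis, 30 mm high (205 to 235 mm): to be gripped from above across its 16 mm and turned
- free_arm (a point): point on the rotor, on the 8 mm upright post at the end of the free arm, 100 mm from the axis and 165 mm above the worktop; the post's top is at 186 mm. The free hook is clamped on this post with its prong anywhere from 7 mm below to 7 mm above this point: the height differs at every start and is not measured, feel for it. The clamp does not shift at the forces allowed.
- hang_spot (a point): point on the rotor 22 mm outward (rotor -x) from free_arm at the same height, where the carrier's plate belongs. Free hook: black clamp block 16 x 16 x 12 mm round the post; from its face, 8 mm from the post's middle, a 6 mm round steel prong runs level outward to 38 mm, where its end turns up to 12 mm above the prong's middle line. The prong's true height is up to 7 mm off this point.
- carrier: loose board carrier, standing on its foot at the start, 0.10 to 0.19 kg; origin at the centre of its underside, z up, plate normal along x, board on its -x face. Foot 40 (x) x 66 (y) x 6 mm; plate 60 mm wide and 5 mm thick up to 58 mm above the underside, then the window, then the orange grip. It may hang either way round.
- grip (a point): centre of the carrier's orange grip block, 128.5 mm above its underside: 26 mm wide (y), 12 mm thick (x), from 106 to 151 mm above the underside; grip it from above across the 26 mm, so that the fingers stay clear of clamp and post
- eye (a point): point just under the peak of the window's roof, 96 mm above the carrier's underside, on its middle line. Window: 22 mm wide (y), from 58 mm above the underside up to a 90 degree V roof (peak 97 mm, sides 86 mm), in a frame 34 mm wide and 6 mm thick. The hook goes through it along x; the roof rests and centres itself on the prong.
- wet_board: the green board on the carrier's -x face, 66 mm wide, 50 mm high, 10 mm thick, from 7 to 57 mm above the carrier's underside; freshly coated: not to be touched by the robot. Origin at the middle of its back
- solder_reel: bystander: grey reel 53 mm across, 24 mm high; origin at the centre of its underside
- side_cutters: bystander: red-handled side cutters 140 mm long, lying flat; origin at the centre of the underside
- tip_tin: bystander: round tin 31 mm across, 14 mm high; origin at the centre of its underside
- heat_sink: bystander: finned aluminium heat sink 30 x 35 x 18 mm; origin at the centre of its underside
Things that resemble listed ones, but are neither listed nor needed, are in the scene too. There is more than one size of the carrier; the one meant has the size given above.

How it is judged (in metres and radians):
On the way, in this order (a step that is already met when the one before it is completed fails the run):
1. the free hook is turned to the front (its post within 15 mm sideways of the base's pointer line) while the carrier still stands where it was (x of free_arm in the frame of carousel below -0.08 m and y of free_arm in the frame of carousel between -0.015 and 0.015 m and distance of carrier from where it was at the start of the episode below 0.03 m), for 0.2 s.
2. the carrier, still held, bears on the hook with 4 to 18 N for 0.2 s (contact force between carrier and rotor between 4 and 18 N and contact force between the fingers and carrier above 1 N and x of eye in the frame of rotor between -0.136 and -0.109 m and y of eye in the frame of rotor between -0.006 and 0.006 m), for 0.2 s.
At the end, for the whole second after the job is handed in: the carrier hangs almost still (0.08 m/s) and upright (0.25 rad) by its window on the free hook, its eye 109 to 136 mm from the carousel's axis and within 6 mm of the prong's line, underside over 50 mm up; the free hook's post is at the front, within 20 mm sideways of the pointer line (x of eye in the frame of rotor between -0.136 and -0.109 m and y of eye in the frame of rotor between -0.006 and 0.006 m and height (world z) of carrier above 0.05 m and contact force between carrier and rotor above 0.4 N and angle between carrier's own z axis and vertical below 0.25 rad and linear speed of carrier below 0.08 m/s and x of free_arm in the frame of carousel below -0.08 m and y of free_arm in the frame of carousel between -0.02 and 0.02 m); the robot touches nothing.
It fails at once if the carrier is pressed or knocked against the carousel with more than 20 N (contact force between carrier and rotor above 20 N).
It fails at once if the robot touches the coated board (contact force between the fingers and wet_board above 0.5 N).
It fails at once if a bystander is shifted by more than 30 mm (distance of any of solder_reel, side_cutters, tip_tin, heat_sink from where it was at the start of the episode above 0.03 m).
It also fails if it takes over 72 s, if anything falls off the work surface, if the arm or the gripper's body presses on something with over 40 N, if the wrist force passes 120 N, or if a joint passes its speed limit or range.

## Working session

There is one attempt and no reset: what is moved stays moved. The work goes in short steps, Python scripts to look and compute and a tool call to move; the robot and the scene stay as the last step left them, time stands still between calls to the robot, and variables do not carry over. Pictures are saved under pics/ and viewed, and the job is handed in when it is done.

Besides the shell and the picture viewer there is one more tool, called after "Request:" as name([rows], argument=value, ...), one row to a line, values as JSON. apply_moves: Moves the arm, as the interface text tells. Its arguments: {"type":"object","properties":{"commands":{"type":"array"},"squeeze":{"type":"number"}},"required":["commands"]}

```bash
ls; mkdir -p pics; cat > h.py <<'E'
import numpy as np, cv2
from rig import ctrl
def K(n):
    i=ctrl.camera_info(n); f=192/np.tan(np.radians(i["fov_y"])/2); return f,i["cx"],i["cy"],np.array(i["camera_from_world"])
def ray(n,u,v,k=None):
    f,cx,cy,T=k or K(n); d=np.array([(u-cx)/f,(v-cy)/f,1]); R=T[:3,:3]; return -R.T@T[:3,3], R.T@d
def onz(n,u,v,z,k=None):
    o,d=ray(n,u,v,k); return o+d*(z-o[2])/d[2]
def proj(n,p,k=None):
    f,cx,cy,T=k or K(n); q=T[:3,:3]@np.array(p,float)+T[:3,3]; return np.array([cx+f*q[0]/q[2],cy+f*q[1]/q[2]])
def tri(n1,p1,n2,p2,k1=None,k2=None):
    o1,d1=ray(n1,*p1,k1);o2,d2=ray(n2,*p2,k2)
    A=np.stack([d1,-d2],1);s=np.linalg.lstsq(A,o2-o1,rcond=None)[0]
    a=o1+s[0]*d1;b=o2+s[1]*d2;return (a+b)/2,np.linalg.norm(a-b)
def snap(n,name):
    im=ctrl.capture(n); cv2.imwrite(f"pics/{name}.png",im[:,:,::-1]); return im
def crop(im,x0,y0,x1,y1,s,name):
    cv2.imwrite(f"pics/{name}.png",cv2.resize(im[y0:y1,x0:x1,::-1],None,fx=s,fy=s,interpolation=cv2.INTER_CUBIC))
E
python3 - <<'E'
from h import *
for n in("scene","top","wrist"):
    im=snap(n,n+"0"); np.save(n+"0.npy",im); print(n,K(n)[0],ray(n,256,192))
s=ctrl.sense();print(s)
E
```

```text
pics
scene 409.7581768499311 (array([ -99.40958925,  972.76209397, 1275.95138362]), array([ 0.38600852, -0.61058713, -0.69165431]))
top 495.96790334281013 (array([-295.98787579, -355.48139288, 2016.51604574]), array([ 0.39822386,  0.1488907 , -0.9051402 ]))
wrist 278.4884450373008 (array([ 194.91690408, -491.94609993,  373.14541008]), array([-0.26138875, -0.0708703 , -0.96266641]))
{'time_s': 0.15, 'joints': array([-1.54939308e+00,  3.13334063e-01,  1.49824243e+00,  1.45079049e-06,
        1.33099893e+00, -2.23387749e-01]), 'dq': array([ 0.00017826, -0.00118161, -0.00425166, -0.00173661,  0.00099881,
        0.00038615]), 'tau': array([ 8.41089495e-04, -4.12369394e+01, -2.59797907e+01, -1.79017998e-04,
        3.20312029e-03,  2.26729765e-05]), 'eef_pos': array([ 127.22606102, -509.14591531,  217.56768298]), 'ee_rot': array([-4.88812045e-04,  9.92518919e-01,  1.22089945e-01,  5.02429152e-05]), 'force': array([-0.1488726 , -0.35830953, -0.07501293]), 'wrist_torque': array([-0.00564591,  0.04340777,  0.01671673]), 'grip_width': 1.0013983273762426}
```

View pics/scene0.png

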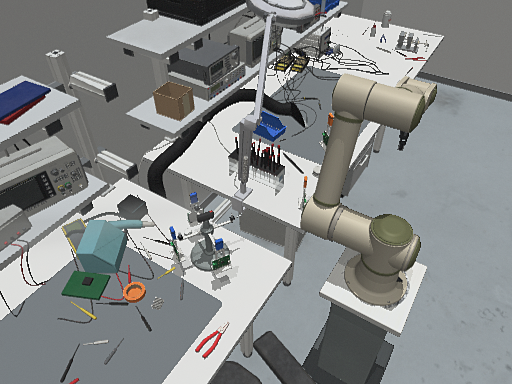

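View pics/top0.png

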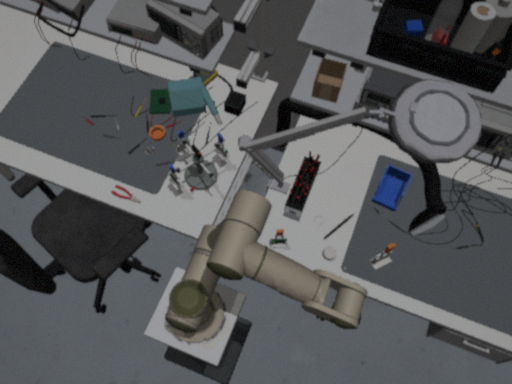

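View pics/wrist0.png

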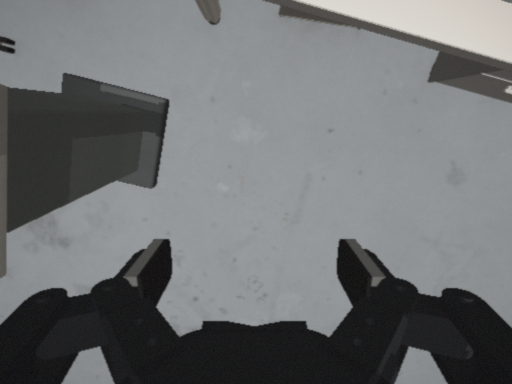

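```bash
python3 - <<'E'
from h import *
t=np.load("top0.npy");s=np.load("scene0.npy")
crop(t,150,120,250,200,7,"c_top_car")
crop(t,250,210,410,280,5,"c_top_or")
crop(s,150,180,250,290,5,"c_sc_car")
crop(s,280,100,360,220,5,"c_sc_or")
for uv in((190,189),(200,178),(279,240),(380,262)): print(uv,onz("top",*uv,0))
E
```

```text
(190, 189) [493.63252142 257.14086158   0.        ]
(200, 178) [560.99510004 238.46967206   0.        ]
(279, 240) [ 416.62727276 -199.83270496    0.        ]
(380, 262) [ 484.40727064 -629.49901137    0.        ]
```

View pics/c_top_car.png

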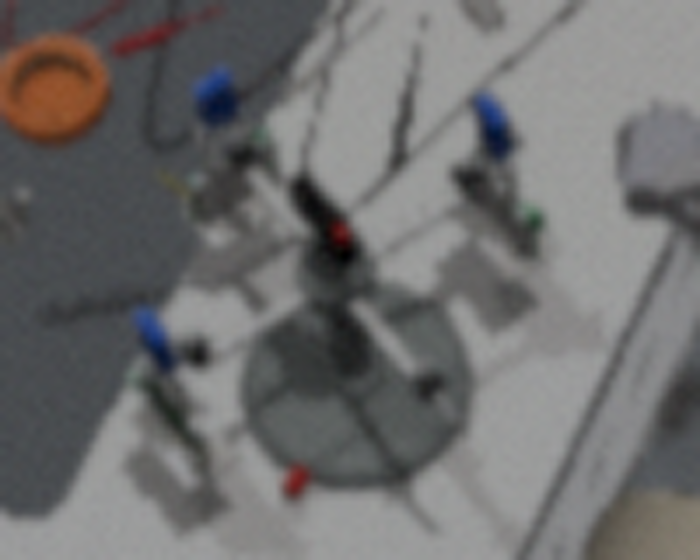

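View pics/c_top_or.png

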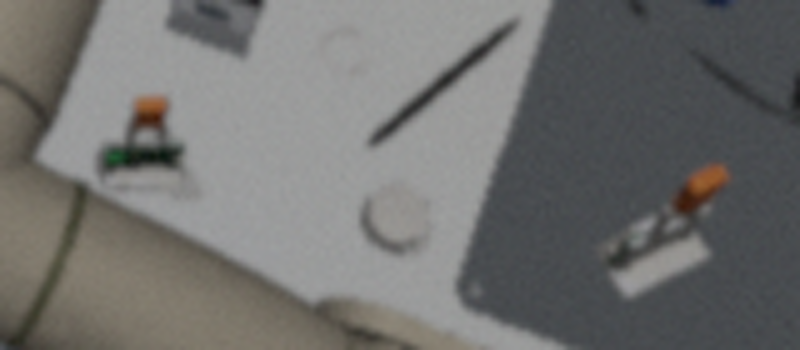

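View pics/c_sc_car.png

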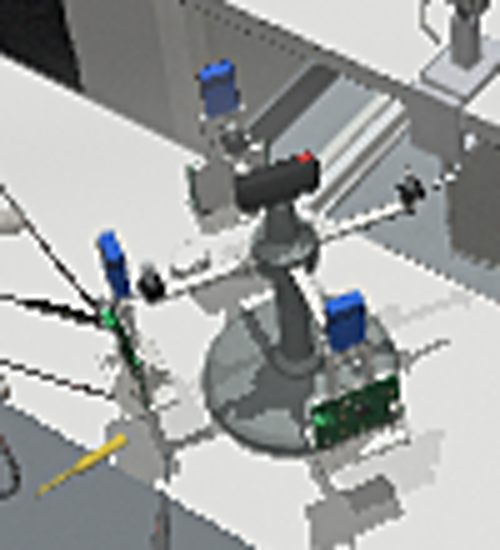

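View pics/c_sc_or.png

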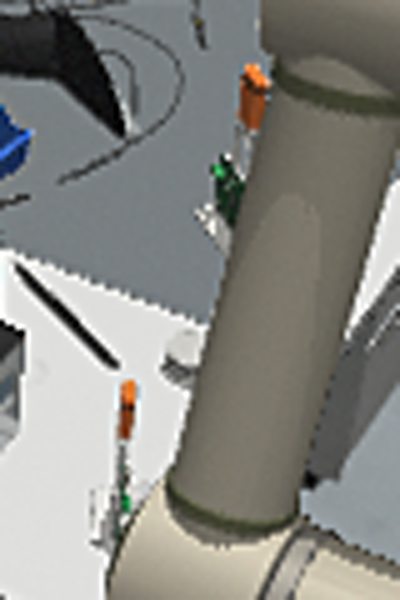

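```bash
python3 - <<'E'
from h import *
t=lambda x,y:(150+x/7-.5*0,120+y/7); s=lambda x,y:(150+x/5,180+y/5)
print("crown",tri("top",t(326,220),"scene",s(278,180)))
print("crown z220",onz("top",*t(326,220),230))
print("base z5",onz("top",*t(357,385),10),onz("scene",*s(300,372),10))
print("ptr",onz("top",*t(297,482),10))
print("post",tri("top",t(432,380),"scene",s(410,188)),onz("top",*t(432,380),180))
t2=lambda x,y:(250+x/5,210+y/5); s2=lambda x,y:(280+x/5,100+y/5)
print("g1 top",tri("top",t2(151,103),"scene",s2(128,383)))
print("g2 top",tri("top",t2(708,175),"scene",s2(255,70)))
# bystanders etc
E
```

```text
crown (array([574.37430668, 238.0692941 , 220.35725787]), np.float64(0.5417868575142768))
crown z220 [569.99837022 234.95957135 230.        ]
base z5 [572.33545102 237.65152475  10.        ] [571.23826192 242.96641683  10.        ]
ptr [494.43716297 244.32704347  10.        ]
post (array([525.12073701, 152.07461669, 162.46260287]), np.float64(2.1583488960448327)) [518.51663796 147.50909648 180.        ]
g1 top (array([ 401.21548845, -202.2778157 ,  156.02857886]), np.float64(1.4091659809467312))
g2 top (array([ 489.20020208, -625.87801696,  197.37661706]), np.float64(2.8358914658253385))
```

```bash
python3 - <<'E'
from h import *
s=np.load("scene0.npy");crop(s,180,0,360,210,3.5 if 0 else 2.8,"c_lamp")
print("lamp base?",onz("scene",243,192,0),onz("top",283,185,0))
print(tri("top",(247,143),"scene",(248,122)))
print("magn", tri("top",(385,112),"scene",(268,12)))
# wrist/hsv check of carousel masks in top
t=np.load("top0.npy");hsv=cv2.cvtColor(t,cv2.COLOR_RGB2HSV)
def comps(h0,h1,smin,vmin,reg):
    m=cv2.inRange(hsv,(h0,smin,vmin),(h1,255,255));n,l,st,c=cv2.connectedComponentsWithStats(m)
    return [(st[i,4],c[i].round(1)) for i in range(1,n) if st[i,4]>3 and reg[0]<c[i][0]<reg[2] and reg[1]<c[i][1]<reg[3]]
print("red",comps(0,6,120,80,(150,120,250,200))); print("red2",comps(172,180,120,80,(150,120,250,200)))
print("org",comps(6,16,150,80,(250,210,410,280)))
print("blue",comps(105,125,120,60,(150,120,250,200)))
E
```

```text
lamp base? [ 662.15788968 -122.36939335    0.        ] [ 669.49776294 -124.04099578    0.        ]
(array([547.30378154,  -1.52862479, 485.06455688]), np.float64(3.0257903752949686))
magn (array([ 715.95890363, -414.16586561,  688.46134538]), np.float64(14.887849683569177))
red [(np.int32(6), array([191.8, 188. ]))]
red2 [(np.int32(12), array([170.2, 125.2]))]
org [(np.int32(8), array([279.5, 231.5])), (np.int32(25), array([390.6, 246.3]))]
blue [(np.int32(18), array([180. , 131.9])), (np.int32(14), array([219.6, 136.1])), (np.int32(14), array([171.1, 166.9]))]
```

View pics/c_lamp.png

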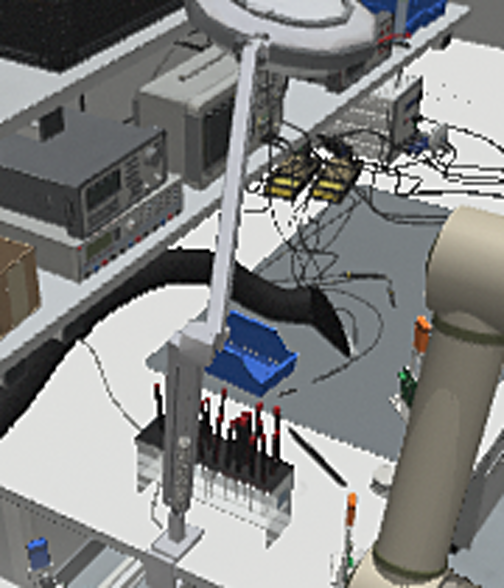

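Request:
apply_moves([
  [8.5, 0, 0, -4, 0],
  [8.5, 0, 0, -4, 0],
  [8.5, 2, -1.5, 0, 0],
  [8.5, 3.3, -2.6, 0, 0],
  [8.5, 3.3, -2.6, 0, 0],
  [8.5, 3.3, -2.6, 0, 0],
  [8.5, 3.3, -2.6, 0, 0],
  [8.5, 3.3, -2.6, 0, 0],
  [8.5, 3.3, -2.6, 0, 0],
  [8.5, 3.3, -2.6, 0, 0],
  [8.5, 3.3, -2.6, 0, 0],
  [8.5, 3.3, -2.6, 0, 0],
])

```text
time_s: 1.15
eef_pos: [373.2, -191.4, 298.0]
ee_rot: [0.0, 0.993, 0.122, 0.0]
force: [1.2, -0.6, 0.2]
grip_width: 0.994
```

Request:
apply_moves([
  [8.5, 3.5, -3, 0, 0],
  [8.5, 0, 0, 0, 0],
  [8.5, 0, 0, 0, 0],
])

```text
time_s: 1.4
eef_pos: [397.3, -157.8, 297.8]
ee_rot: [-0.0, 0.992, 0.124, -0.0]
force: [-0.2, -0.6, -0.1]
grip_width: 0.995
```

```bash
python3 - <<'E'
from h import *
s=ctrl.sense();print(s["eef_pos"],s["joints"],s["force"],s["time_s"])
k=K("wrist");im=snap("wrist","w1");np.save("w1.npy",im);np.savez("w1k.npz",f=k[0],cx=k[1],cy=k[2],T=k[3])
k2=K("scene");im=snap("scene","s1");im=snap("top","t1");np.save("t1.npy",im)
E
```

```text
[ 397.27772037 -157.80656821  297.82345586] [-6.53554126e-01  4.29977491e-02  1.61474643e+00 -1.39862431e-04
  1.48429330e+00  6.67924149e-01] [-0.18052665 -0.6211665  -0.12314924] 1.4
```

View pics/w1.png

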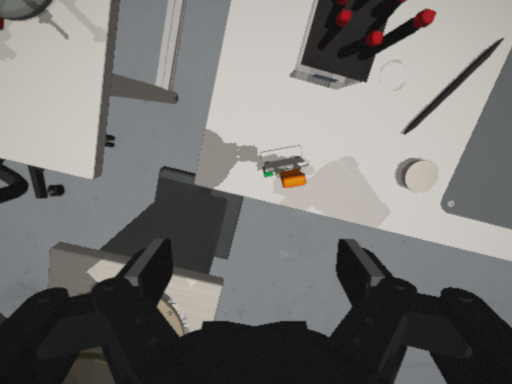

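View pics/s1.png

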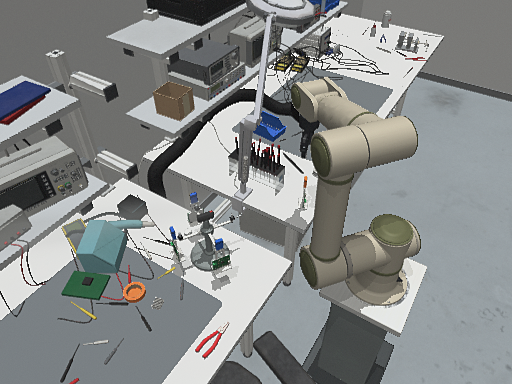

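```bash
cat >> h.py <<'E'
def lk(n):
    z=np.load(n);return (float(z['f']),float(z['cx']),float(z['cy']),z['T'])
def save(n,name):
    k=K(n);im=snap(n,name);np.save(name+".npy",im);np.savez(name+"k.npz",f=k[0],cx=k[1],cy=k[2],T=k[3]);return im,k
E
python3 - <<'E'
from h import *
im=np.load("w1.npy");k=lk("w1k.npz")
crop(im,250,130,330,200,9,"c_w1");crop(im,0,0,130,60,5,"c_w1b")
hsv=cv2.cvtColor(im,cv2.COLOR_RGB2HSV)
m=cv2.inRange(hsv,(5,150,60),(20,255,255));c=max(cv2.findContours(m,0,1)[0],key=cv2.contourArea)
r=cv2.minAreaRect(c);print(r);b=cv2.boxPoints(r)
for p in b: print(p,onz(0,*p,151,k))
E
```

```text
((292.3513488769531, 177.60812377929688), (16.439899444580078, 23.18025779724121), 80.53767395019531)
[279.56757 171.40543] [ 412.14551523 -182.41603357  151.        ]
[302.43243 167.5946 ] [ 422.44894684 -205.6387825   151.        ]
[305.13513 183.81082] [ 405.59570035 -213.94581407  151.        ]
[282.27026 187.62164] [ 395.05404401 -190.37080651  151.        ]
```

View pics/c_w1.png

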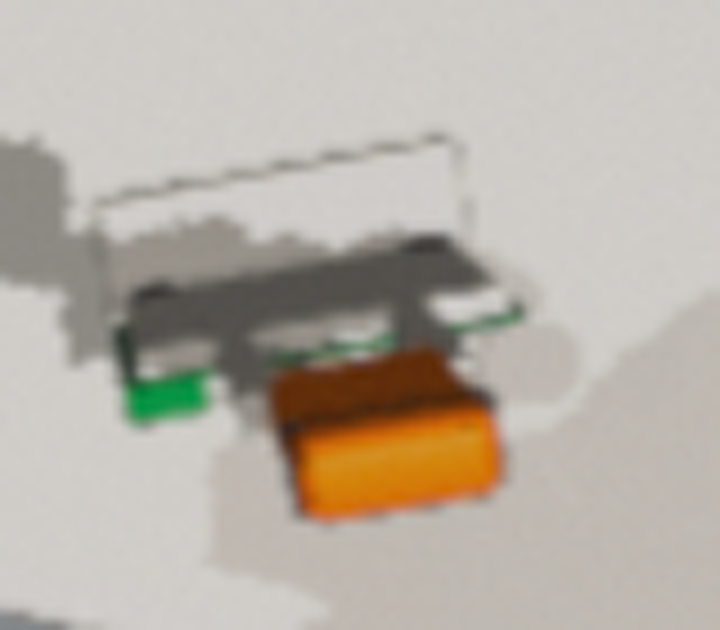

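```bash
python3 - <<'E'
from h import *
k=lk("w1k.npz")
q=[(290,430),(490,405),(502,485),(308,518)]
P=np.array([onz(0,250+x/9,130+y/9,151,k) for x,y in q]);print(P,P.mean(0))
d=P[1]-P[0];print(np.linalg.norm(d),np.degrees(np.arctan2(d[1],d[0])));d=P[2]-P[3];print(np.linalg.norm(d),np.degrees(np.arctan2(d[1],d[0])))
a=onz(0,250+97/9,130+203/9,6,k);b=onz(0,250+455/9,130+138/9,6,k);d=b-a;print(a,b,np.linalg.norm(d),np.degrees(np.arctan2(d[1],d[0])))
E
```

```text
[[ 405.9322933  -187.22636262  151.        ]
 [ 415.03347517 -210.23390443  151.        ]
 [ 405.68668324 -214.66882498  151.        ]
 [ 395.66780483 -192.47353053  151.        ]] [ 405.58006414 -201.15065564  151.        ]
24.742241029796823 -68.41754413883633
24.351776531135474 -65.7057497412149
[ 409.01340553 -165.14228244    6.        ] [ 435.71910774 -223.62388515    6.        ] 64.29068662493584 -65.45612694177288
```

View pics/c_w1b.png

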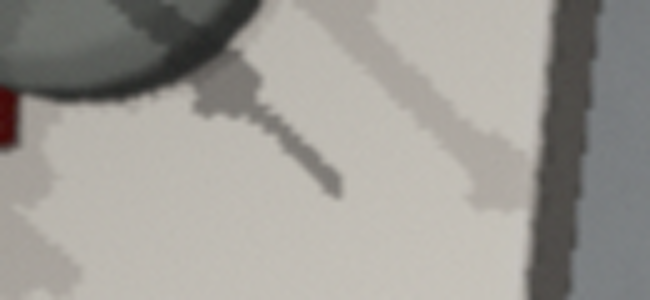

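Request:
apply_moves([
  [6, 1.5, -3.3, -0.4, 0],
  [6, 1.5, -3.3, -0.4, 0],
  [6, 1.5, -3.3, -0.4, 0],
  [6, 1.5, -3.3, -0.4, 0],
  [6, 1.5, -3.3, -0.4, 0],
  [6, 1.5, -3.3, -0.4, 0],
  [6, 1.5, -3.3, -0.4, 0],
  [6, 1.5, -3.3, -0.4, 0],
  [6, 0, 0, 0, -0.12],
  [6, 0, 0, 0, -0.12],
  [6, 0, 0, 0, -0.12],
  [6, 0, 0, 0, -0.12],
])

```text
time_s: 2.55
eef_pos: [449.4, 124.4, 329.8]
ee_rot: [0.0, 0.934, 0.356, -0.0]
force: [-0.2, 0.6, 0.9]
grip_width: 0.699
```

Request:
apply_moves([
  [6, 0, 0, 0, -0.12],
  [6, 0, 0, 0, -0.12],
  [6, 0, 0, 0, -0.08],
  [6, 0, 0, 0, 0],
  [6, 0, 0, 0, 0],
])

```text
time_s: 2.97
eef_pos: [449.3, 124.6, 329.9]
ee_rot: [0.0, 0.868, 0.497, -0.0]
force: [0.6, 0.1, 0.4]
grip_width: 0.705
```

```bash
python3 - <<'E'
from h import *
s=ctrl.sense();print(s["eef_pos"],s["ee_rot"],s["joints"],s["force"],s["time_s"])
save("wrist","w2");save("scene","s2")
E
```

```text
[449.34543484 124.59529097 329.93870061] [ 1.76605478e-06  8.67836333e-01  4.96850171e-01 -8.01241727e-05] [ 1.84625270e-02  1.23440124e-01  1.44564989e+00 -8.01357286e-05
  1.57264145e+00  5.49327770e-01] [0.60976806 0.0895283  0.40200743] 2.9667
```

View pics/w2.png

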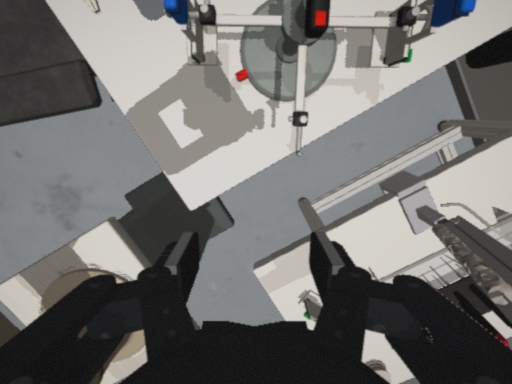

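View pics/s2.png

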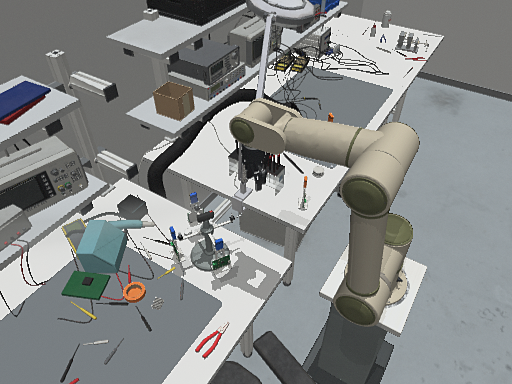

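```bash
python3 - <<'E'
from h import *
im=np.load("w2.npy");crop(im,150,0,450,165,2.6,"c_w2")
E
```

```text
(no output)
```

View pics/c_w2.png

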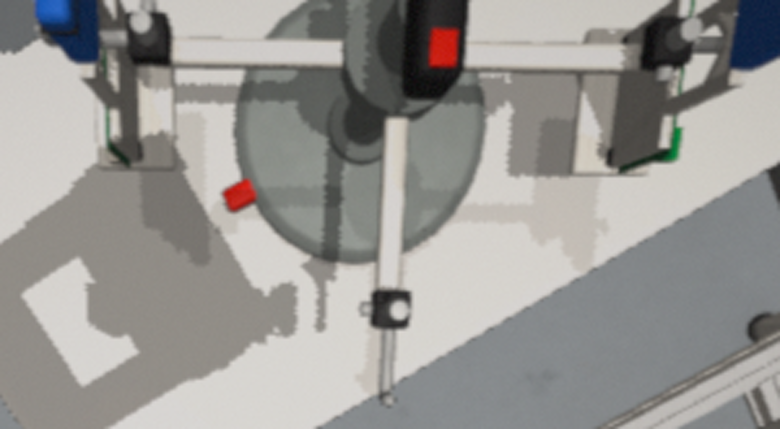

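```bash
python3 - <<'E'
from h import *
k=lk("w2k.npz");f=lambda x,y,z:onz(0,150+x/2.6,y/2.6,z,k)
# edge points of base at top edge z~?
pts=[(237,150),(484,130),(355,262),(270,222),(450,217),(258,80)]
for z in(8,12,20):
    P=np.array([f(x,y,z)[:2] for x,y in pts]);A=np.c_[2*P,np.ones(len(P))];s=np.linalg.lstsq(A,(P**2).sum(1),rcond=None)[0]
    c=s[:2];print(z,c,np.sqrt(s[2]+c@c)); p=f(240,195,z)[:2];d=p-c;print("  ptr",p,np.linalg.norm(d),np.degrees(np.arctan2(d[1],d[0])))
l,r,p=f(140,20,186),f(690,28,186),f(400,309,186);m=(l+r)/2
print(l,r,m,np.linalg.norm(l-r));print("post",p);d=p-m;print(np.linalg.norm(d),np.degrees(np.arctan2(d[1],d[0])));d=l-r;print(np.degrees(np.arctan2(d[1],d[0])))
print("tip",f(388,400,177),f(388,400,165))
print("prong/clamp",f(382,305,171))
E
```

```text
8 [577.40964263 236.0458726 ] 72.00016623391568
  ptr [498.28490356 245.76838237] 79.71983147413022 172.99485425362022
12 [576.63260577 235.62036556] 71.39701707873442
  ptr [498.17069877 245.26142936] 79.05201427981206 172.99485425362036
20 [575.07853204 234.76935148] 70.19071876837205
  ptr [497.94228918 244.24752333] 77.71637989117691 172.9948542536219
[492.35828487 291.74587951 186.        ] [662.68314008 188.62644569 186.        ] [577.52071247 240.1861626  186.        ] 199.1084476766722
post [526.48765567 154.62513094 186.        ]
99.62461054166633 -120.81405208154251
148.80811405928736
tip [505.95294589 123.08219893 177.        ] [506.7815272  120.66390404 165.        ]
prong/clamp [522.83379327 158.34956161 171.        ]
```

Request:
apply_moves([
  [6, 3.2, 1.0, 0, 0.01],
  [6, 3.2, 1.0, 0, 0],
  [6, 3.2, 1.0, 0, 0],
  [6, 3.2, 1.1, 0, 0],
  [6, 3.3, 1.1, 0, 0],
  [6, 0, 0, 0, 0],
  [6, 0, 0, 0, 0],
])

```text
time_s: 3.65
eef_pos: [576.6, 238.3, 328.0]
ee_rot: [-0.0, 0.869, 0.494, -0.001]
force: [-0.0, -0.4, 1.1]
grip_width: 0.7
```

```bash
python3 - <<'E'
from h import *
s=ctrl.sense();print(s["eef_pos"],s["ee_rot"],s["joints"],s["force"],s["time_s"])
save("scene","s3");save("top","t3");save("wrist","w3")
crop(np.load("s3.npy"),140,60,400,300,3,"c_s3")
E
```

```text
[576.56520307 238.30254099 327.9518543 ] [-3.91352631e-04  8.69306332e-01  4.94271635e-01 -1.37781551e-03] [ 2.04462468e-01  5.10601628e-01  9.31513542e-01 -1.03382780e-04
  1.70234028e+00  7.41250688e-01] [-0.00137075 -0.43826031  1.09805629] 3.65
```

View pics/c_s3.png

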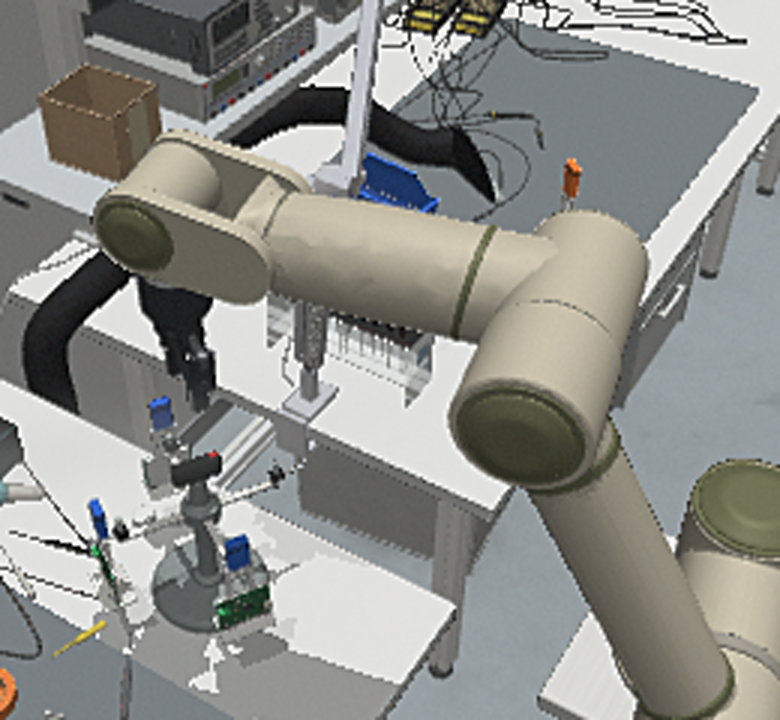

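View pics/w3.png

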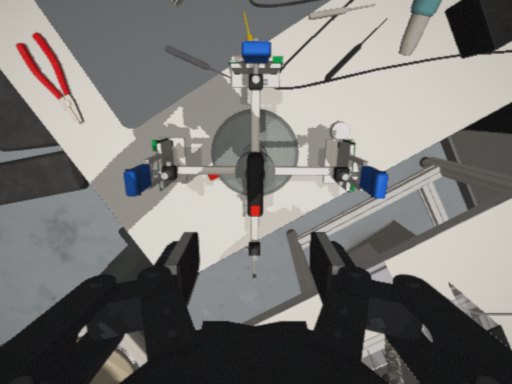

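```bash
python3 - <<'E'
from h import *
crop(np.load("w3.npy"),115,30,395,285,2.8,"c_w3")
E
```

```text
(no output)
```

View pics/c_w3.png

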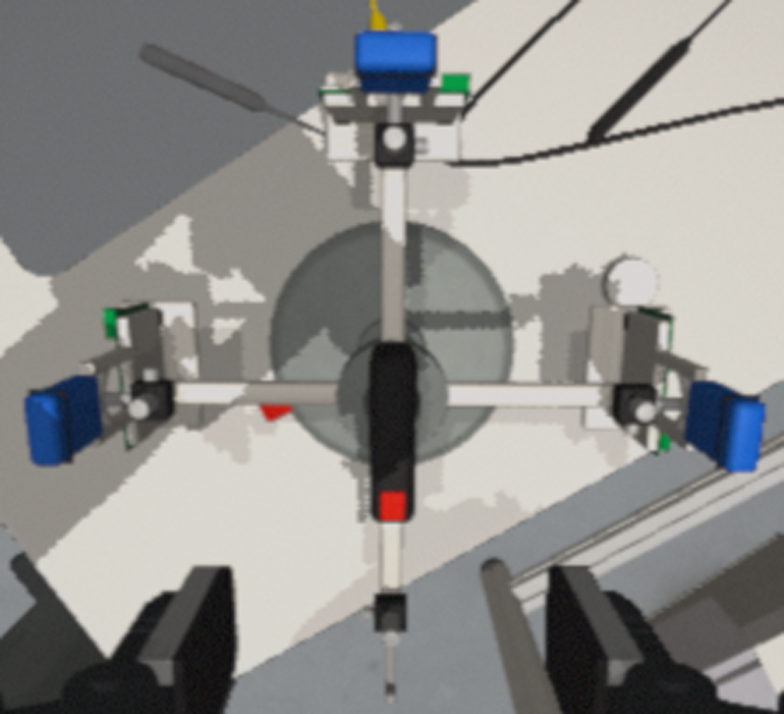

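```bash
python3 - <<'E'
from h import *
k=lk("w3k.npz");f=lambda x,y,z:onz(0,115+x/2.8,30+y/2.8,z,k)
an=lambda d:np.degrees(np.arctan2(d[1],d[0]))
l,r,b=f(140,408,186),f(646,410,186),f(395,138,186);m=(l+r)/2
print("lr",m,np.linalg.norm(l-r),an(l-r),"back",b,an(b-m),np.linalg.norm(b-m))
c0=f(394,343,235);c1=f(393,519,235);print("crown",(c0+c1)/2,np.linalg.norm(c1-c0),an(c1-c0),np.linalg.norm(f(374,430,235)-f(413,430,235)))
pts=[(272,345),(511,345),(392,222),(310,250),(477,250),(310,430),(475,430)]
for z in(8,12):
    P=np.array([f(x,y,z)[:2] for x,y in pts]);A=np.c_[2*P,np.ones(len(P))];s=np.linalg.lstsq(A,(P**2).sum(1),rcond=None)[0]
    c=s[:2];print(z,c,np.sqrt(s[2]+c@c)); p=f(275,410,z)[:2];d=p-c;print("  ptr",p,np.linalg.norm(d),an(d))
print("tip",f(389,690,177))
E
```

```text
lr [578.55147996 240.4260525  186.        ] 198.77314479233303 148.95676384773546 back [629.81964265 325.25940669 186.        ] 58.85376570775675 99.12175587687759
crown [579.72118827 242.50618388 235.        ] 60.118860318648565 -121.04792484712279 12.913288862458733
8 [578.92707153 240.58561305] 74.0052702784108
  ptr [495.31302129 243.66841473] 83.67086150041045 177.88849415364385
12 [579.19751685 241.06479343] 73.3856089312056
  ptr [496.28358424 244.12178218] 82.97026817017365 177.8884941536449
tip [509.9149726  128.50458779 177.        ]
```

Request:
apply_moves([
  [5, 0.3, 0.1, -0.0, 0],
  [5, 0, 0, 3, 0],
  [5, 0, 0, 3, 0],
  [5, 0, 0, 3, 0],
  [5, 0, 0, 1.8, 0],
  [5, 0, 0, 0, 0],
  [5, 0, 0, 0, 0],
])

```text
time_s: 4.38
eef_pos: [578.1, 239.6, 222.9]
ee_rot: [0.0, 0.869, 0.494, 0.0]
force: [-0.1, 0.4, 1.2]
grip_width: 0.586
```

Request:
apply_moves([
  [0.5, 0, 0, 0, 0],
  [0.5, 0, 0, 0, 0],
  [0.5, 0, 0, 0, 0],
  [0.5, 0, 0, 0, 0],
  [0.5, 0, 0, 0, 0],
  [0.5, 0, 0, 0, 0],
], squeeze=60)

```text
time_s: 4.88
eef_pos: [578.2, 240.0, 222.2]
ee_rot: [0.0, 0.869, 0.495, 0.0]
force: [0.1, 1.1, -0.0]
grip_width: 0.056
```

```bash
python3 - <<'E'
from h import *
save("wrist","w4");save("scene","s4")
crop(np.load("s4.npy"),150,130,290,300,4.2,"c_s4")
E
```

```text
(no output)
```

View pics/c_s4.png

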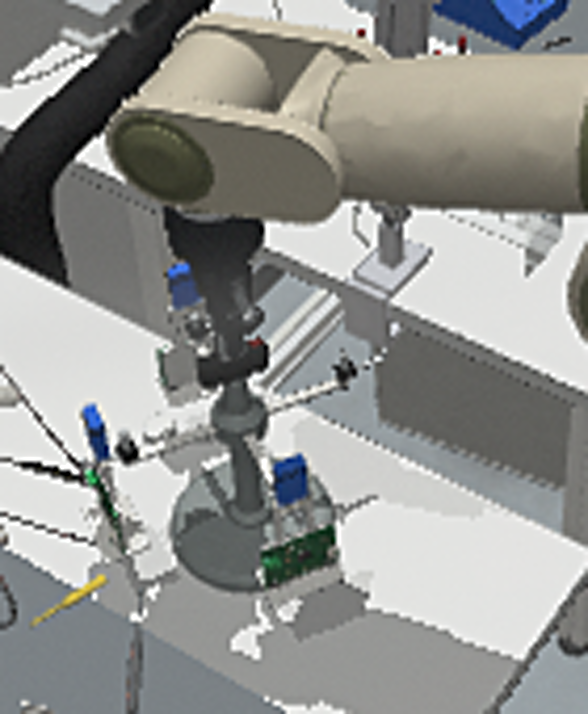

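View pics/w4.png

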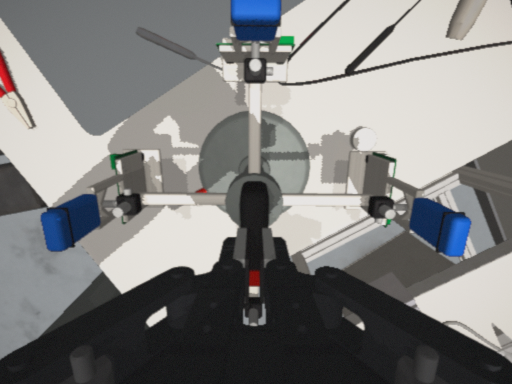

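Request:
apply_moves([
  [0.5, 0, 0, 0, 0.05],
  [0.5, 0, 0, 0, 0.08],
  [0.5, 0, 0, 0, 0.08],
  [0.5, 0, 0, 0, 0],
])

```text
time_s: 5.32
eef_pos: [578.2, 240.0, 222.0]
ee_rot: [0.0, 0.917, 0.4, 0.0]
force: [-0.7, 0.4, -0.5]
grip_width: 0.056
```

```bash
python3 - <<'E'
from h import *
s=ctrl.sense();print(s["eef_pos"],s["ee_rot"],s["force"],s["wrist_torque"],s["time_s"],s["grip_width"])
save("wrist","w5")
E
```

```text
[578.19259291 239.959708   222.01858907] [1.57630307e-05 9.16718293e-01 3.99534193e-01 1.98492709e-06] [-0.69306205  0.39905149 -0.45047457] [ 0.01574875 -0.01362512 -0.05177029] 5.3167 0.05593776076093371
```

View pics/w5.png

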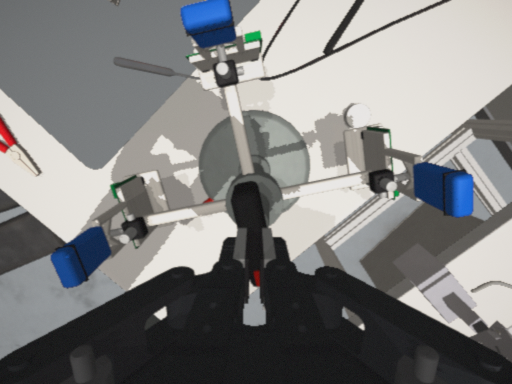

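```bash
python3 - <<'E'
from h import *
k=lk("w4k.npz")
for p in ((578,240,235),(578,240,222),(578,240,211),(578,240,205)): print(p,proj(0,p,k))
d=np.array([-.515,-.857,0])
for t in(-30,30):
  for z in(235,205): print(t,z,proj(0,np.array([578.5,240.5,z])+t*d,k))
crop(np.load("w4.npy"),180,140,330,330,3.5,"c_w4")
k=lk("w3k.npz")
for t in(-30,30): print(proj(0,np.array([578.5,240.5,235])+t*d,k))
E
```

```text
(578, 240, 235) [254.33594399 243.65246324]
(578, 240, 222) [254.31898978 234.05014956]
(578, 240, 211) [254.30648639 226.9686401 ]
(578, 240, 205) [254.30026751 223.44646518]
-30 235 [254.93723001 191.07316617]
-30 205 [254.80187562 178.47329054]
30 235 [254.38461392 288.85701683]
30 205 [254.34316589 262.75256224]
[255.66018123 155.18220363]
[255.35688317 217.59227229]
```

View pics/c_w4.png

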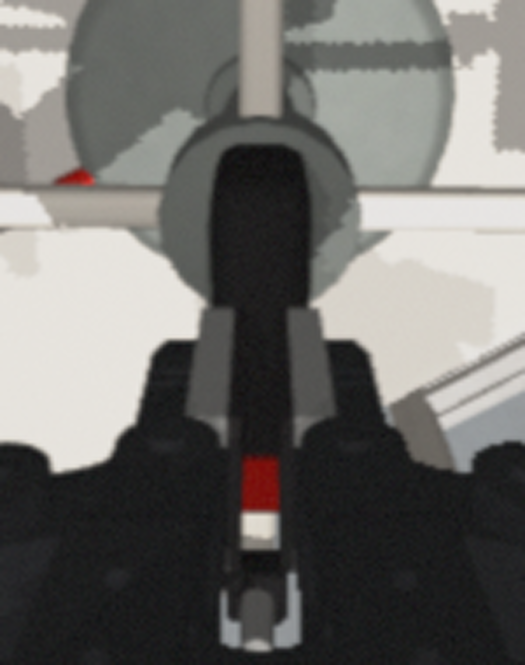

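```bash
python3 - <<'E'
from h import *
def red(n,x0,y0,x1,y1):
    im=np.load(n+".npy");hsv=cv2.cvtColor(im,cv2.COLOR_RGB2HSV)
    m=cv2.inRange(hsv,(0,150,60),(8,255,255))|cv2.inRange(hsv,(172,150,60),(180,255,255));z=np.zeros_like(m);z[y0:y1,x0:x1]=m[y0:y1,x0:x1]
    ys,xs=np.nonzero(z);print(n,xs.min(),xs.max(),ys.min(),ys.max(),len(xs));return np.array([xs.mean(),ys.mean()]),(xs.min(),xs.max(),ys.min(),ys.max())
a,_=red("w2",305,0,340,40);b,_=red("w3",240,190,270,230);c,_=red("s3",195,205,225,225);
print(a,b,c)
k2,k3=lk("w2k.npz"),lk("w3k.npz")
print(tri(0,a,0,b,k2,k3));print(tri(0,b,"scene",c,k3,None));print(tri(0,a,"scene",c,k2,None))
print(k3[3],k2[3])
# posts
print("postL",tri(0,(150+140/2.6,20/2.6),0,(115+140/2.8,30+408/2.8),k2,k3));print("postR",tri(0,(150+690/2.6,28/2.6),0,(115+646/2.8,30+410/2.8),k2,k3))
E
```

```text
w2 315 326 10 25 174
w3 250 259 205 215 107
s3 209 212 210 211 5
[320.27586207  17.78735632] [254.54205607 210.04672897] [210.6 210.8]
(array([566.51420549, 221.76262168, 235.46109678]), np.float64(0.4012800879167078))
(array([565.57652974, 220.40249533, 234.64287074]), np.float64(2.6993078292477257))
(array([564.89672913, 220.92698791, 237.26158318]), np.float64(2.3390160754281144))
[[ 8.58788168e-01 -5.12330497e-01 -5.87051044e-04 -3.72049582e+02]
 [-4.92442047e-01 -8.25765460e-01  2.74976791e-01  4.13357265e+02]
 [-1.41363762e-01 -2.35857726e-01 -9.61450685e-01  6.23637142e+02]
 [ 0.00000000e+00  0.00000000e+00  0.00000000e+00  1.00000000e+00]] [[ 8.62065611e-01 -5.06796202e-01 -7.01153611e-04 -3.23576527e+02]
 [-4.87094547e-01 -8.28933313e-01  2.74969933e-01  2.56135912e+02]
 [-1.39934927e-01 -2.36700595e-01 -9.61452570e-01  5.78449214e+02]
 [ 0.00000000e+00  0.00000000e+00  0.00000000e+00  1.00000000e+00]]
postL (array([492.62392941, 291.9115089 , 184.71195712]), np.float64(0.7239373412048612))
postR (array([663.96375666, 188.56147346, 184.02276934]), np.float64(0.2521324333816422))
```

```bash
python3 - <<'E'
from h import *
print(ctrl.tip_extent,[a for a in dir(ctrl) if a[0]!='_'])
crop(np.load("w5.npy"),180,140,330,330,3.5,"c_w5")
E
```

```text
11.0 ['PlanningError', 'camera_info', 'capture', 'finish_job', 'sense', 'tip_extent']
```

View pics/c_w5.png

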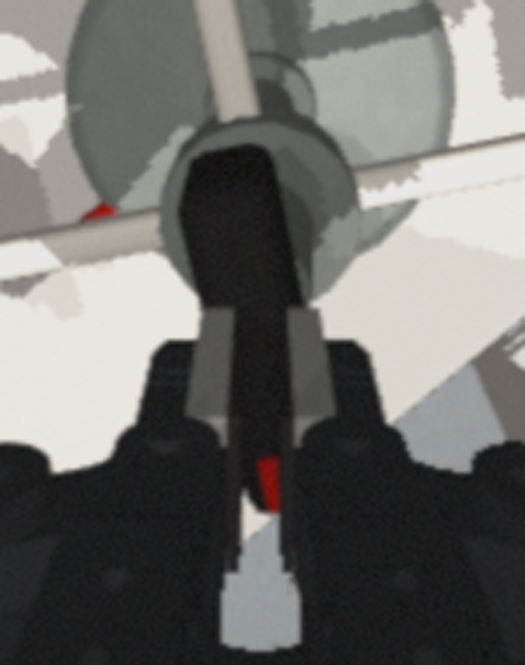

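```bash
python3 - <<'E'
from h import *
k=lk("w4k.npz");x=np.array([.511,.859,0]);y=np.array([.859,-.511,0])
for z in range(205,275,5): 
  p=np.array([578.2,240,z]); print(z,proj(0,p+11*x,k),(proj(0,p+11*x+2.4*y,k)-proj(0,p+11*x-2.4*y,k))[0])
E
```

```text
205 [254.56875031 207.65965927] 7.324806565784684
210 [254.58126174 210.20191125] 7.523098066627995
215 [254.59446941 212.88563676] 7.732424279093806
220 [254.60843312 215.72298307] 7.953732670960392
225 [254.62321968 218.72752907] 8.188082375209149
230 [254.63890404 221.9145026 ] 8.436661140023944
235 [254.65557052 225.30103857] 8.70080546292678
240 [254.67331436 228.90648718] 8.982024629451416
245 [254.69224351 232.75278384] 9.282029569252558
250 [254.71248084 236.86489586] 9.60276769490818
255 [254.73416683 241.27136502] 9.946465222319858
260 [254.75746278 246.00497096] 10.315678916736886
265 [254.78255489 251.10354814] 10.71335980798051
270 [254.80965924 256.61099913] 11.14293223436303
```

Request:
apply_moves([
  [4, 0, 0, 0, -0.1],
  [4, 0, 0, 0, -0.11],
  [4, 0, 0, 0, 0],
  [4, 0, 0, 0, 0],
  [4, 0, 0, 0, 0],
  [4, 0, 0, 0.5, 0],
  [4, 0, 0, 0.5, 0],
  [4, 0, 0, 0, 0],
])

```text
time_s: 6.03
eef_pos: [577.7, 239.8, 210.4]
ee_rot: [-0.0, 0.869, 0.494, -0.001]
force: [-0.4, -0.2, -0.1]
grip_width: 0.47
```

Request:
apply_moves([
  [4, 0, 0, 0.4, 0],
  [4, 0, 0, 0.4, 0],
  [4, 0, 0, 0, 0],
])

```text
time_s: 6.28
eef_pos: [577.9, 239.9, 202.9]
ee_rot: [-0.0, 0.869, 0.495, -0.001]
force: [-1.1, 0.3, -0.9]
grip_width: 0.472
```

```bash
python3 - <<'E'
from h import *
s=ctrl.sense();print(s["eef_pos"],s["ee_rot"],s["force"],s["wrist_torque"],s["time_s"],s["grip_width"])
save("wrist","w6");crop(np.load("w6.npy"),130,120,380,330,3,"c_w6")
save("scene","s6");crop(np.load("s6.npy"),170,150,240,240,6,"c_s6")
E
```

```text
[577.86826001 239.88777174 202.94042197] [-2.41435223e-04  8.69148170e-01  4.94551197e-01 -7.16436437e-04] [-1.12775524  0.30943494 -0.88980669] [ 0.03458277  0.00747567 -0.04701497] 6.2833 0.4717139941484105
```

View pics/c_w6.png

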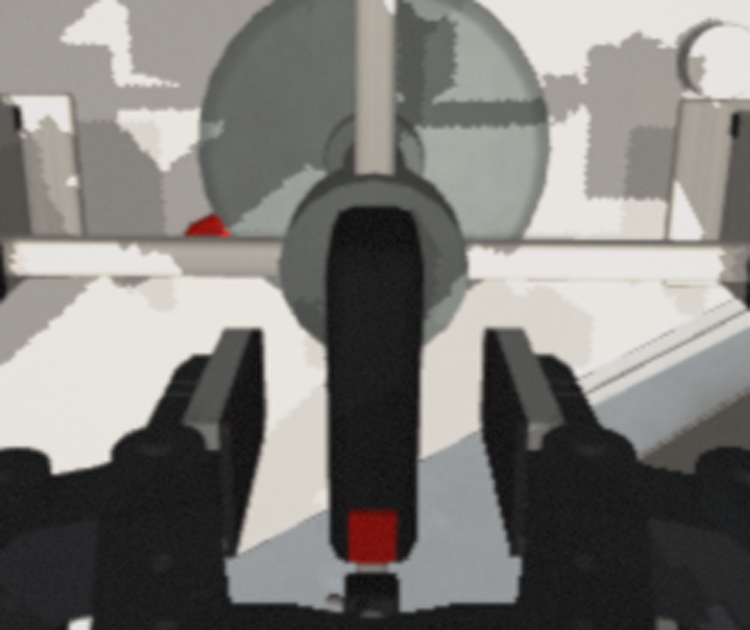

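View pics/c_s6.png

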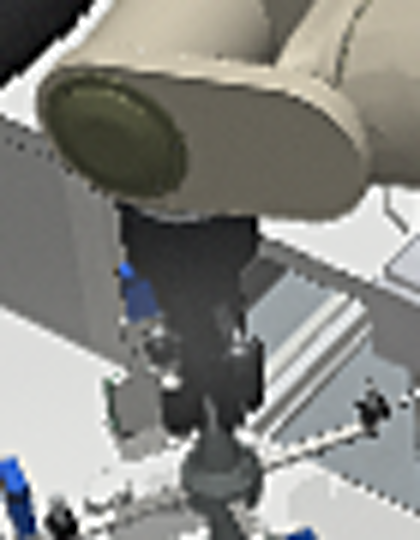

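Request:
apply_moves([
  [1, 0, 0, 0, 0],
  [1, 0, 0, 0, 0],
  [1, 0, 0, 0, 0],
  [1, 0, 0, 0, 0],
  [1, 0, 0, 0, 0],
])

```text
time_s: 6.8
eef_pos: [578.1, 240.1, 204.4]
ee_rot: [-0.0, 0.869, 0.495, 0.0]
force: [-2.5, -0.7, 4.4]
grip_width: 0.172
```

```bash
python3 - <<'E'
from h import *
s=ctrl.sense();print(s["eef_pos"],s["ee_rot"],s["force"],s["wrist_torque"],s["time_s"],s["grip_width"])
save("wrist","w7");crop(np.load("w7.npy"),130,120,380,330,3,"c_w7")
E
```

```text
[578.10094087 240.09230613 204.44445353] [-8.18534428e-05  8.69144406e-01  4.94558356e-01  1.67143249e-04] [-2.48261285 -0.7228622   4.43440977] [ 0.1388899   0.45540133 -0.24516289] 6.8 0.1723072755969086
```

View pics/c_w7.png

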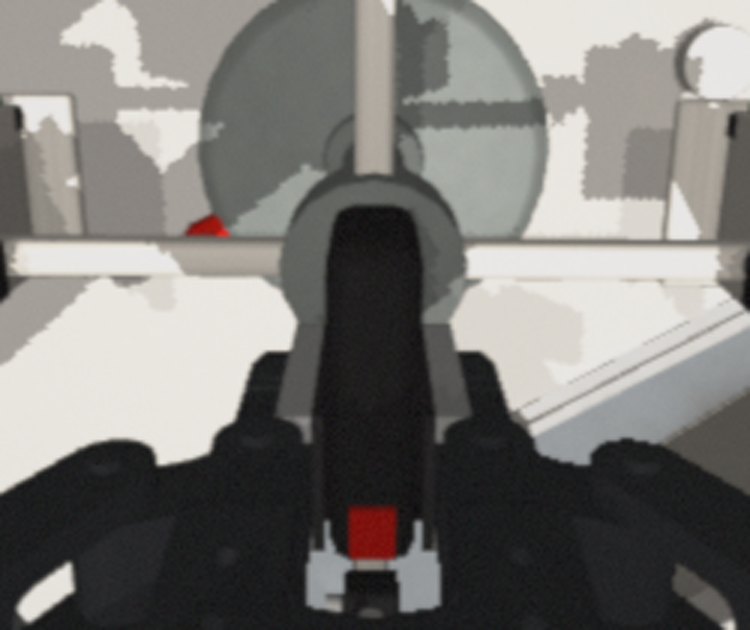

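Request:
apply_moves([
  [1, 0, 0, 0, 0.05],
  [1, 0, 0, 0, 0.08],
  [1, 0, 0, 0, 0.08],
  [1, 0, 0, 0, 0],
], squeeze=80)

```text
time_s: 7.18
eef_pos: [578.2, 240.0, 204.5]
ee_rot: [0.0, 0.917, 0.399, 0.0]
force: [-2.7, 0.3, 4.4]
grip_width: 0.165
```

```bash
python3 - <<'E'
from h import *
s=ctrl.sense();print(s["eef_pos"],s["ee_rot"],s["force"],s["wrist_torque"],s["time_s"],s["grip_width"])
save("wrist","w8")
E
```

```text
[578.16757923 240.04162181 204.5074835 ] [1.95392943e-05 9.16786054e-01 3.99378611e-01 2.35781499e-04] [-2.73016441  0.30676284  4.44472504] [ 0.11054026  0.54397375 -0.31952678] 7.1833 0.16523893002463477
```

View pics/w8.png

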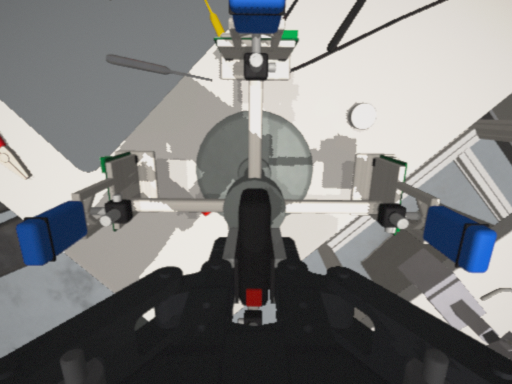

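Rotor turns along with the gripper (arms stay square in the picture). Continuing with 0.90 rad.

Request:
apply_moves([
  [1, 0, 0, 0, 0.09],
  [1, 0, 0, 0, 0.09],
  [1, 0, 0, 0, 0.09],
  [1, 0, 0, 0, 0.09],
  [1, 0, 0, 0, 0.09],
  [1, 0, 0, 0, 0.09],
  [1, 0, 0, 0, 0.09],
  [1, 0, 0, 0, 0.09],
  [1, 0, 0, 0, 0.09],
  [1, 0, 0, 0, 0.09],
  [1, 0, 0, 0, 0],
  [1, 0, 0, 0, 0],
])

```text
time_s: 8.23
eef_pos: [578.3, 239.8, 204.5]
ee_rot: [0.0, 0.999, -0.037, 0.0]
force: [-3.1, -0.3, 5.3]
grip_width: 0.163
```

```bash
python3 - <<'E'
from h import *
s=ctrl.sense();print(s["eef_pos"],s["ee_rot"],s["joints"],s["force"],s["wrist_torque"],s["time_s"],s["grip_width"])
save("wrist","w9")
E
```

```text
[578.2573029  239.81153656 204.52381366] [ 5.42142402e-05  9.99305954e-01 -3.72494710e-02  2.91208225e-04] [ 2.06368875e-01  5.48855579e-01  1.18396270e+00 -2.49002221e-04
  1.40823532e+00  1.85172162e+00] [-3.1469391  -0.33083743  5.26891778] [-0.13741368  0.45805318 -0.34794484] 8.2333 0.1634791245407503
```

View pics/w9.png

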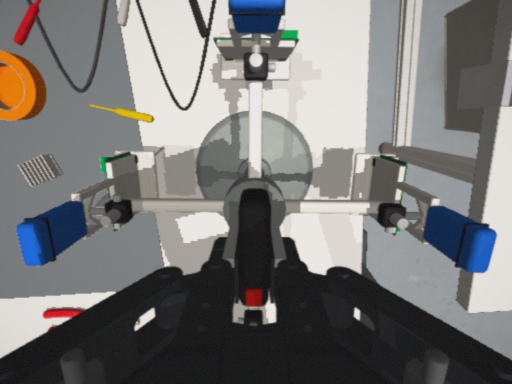

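Request:
apply_moves([
  [5, 0, 0, 0, 0],
  [5, 0, 0, 0, 0],
  [5, 0, 0, 0, 0],
  [5, 0, 0, -2, 0],
  [5, 0, 0, -3, 0],
  [5, 0, 0, -3, 0],
  [5, 0, 0, -3, 0],
  [5, 0, 0, -2, 0],
  [5, -2, 0, 0, 0],
  [5, -3.5, 0, 0, 0],
  [5, -3, 0, 0, 0],
  [5, 0, 0, 0, 0],
])

```text
time_s: 9.28
eef_pos: [489.5, 247.1, 334.8]
ee_rot: [-0.0, 0.999, -0.036, -0.0]
force: [-0.5, 0.1, 1.0]
grip_width: 0.584
```

```bash
python3 - <<'E'
from h import *
s=ctrl.sense();print(s["eef_pos"],s["ee_rot"],s["force"],s["time_s"],s["grip_width"])
save("wrist","w10")
crop(np.load("w10.npy"),125,0,385,210,3,"c_w10")
E
```

```text
[489.49346892 247.11008954 334.84128165] [-1.73498990e-04  9.99343810e-01 -3.62200193e-02 -1.70946163e-04] [-0.4977439   0.1115168   1.02065851] 9.2833 0.5843559343604788
```

View pics/c_w10.png

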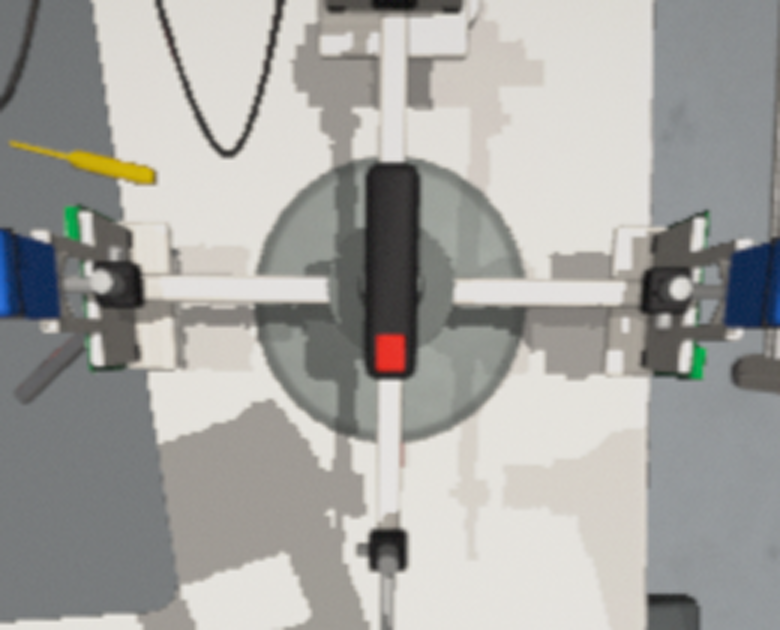

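```bash
python3 - <<'E'
from h import *
k=lk("w10k.npz");f=lambda x,y,z:onz(0,125+x/3,y/3,z,k)
an=lambda d:np.degrees(np.arctan2(d[1],d[0]))
l,r,p=f(101,283,186),f(680,288,186),f(389,548,186)
m=(l+r)/2;print(m,np.linalg.norm(l-r),an(l-r));print("post",p,np.linalg.norm(p-m),an(p-m))
print("red",f(403,450,10),"arm edges",f(378,450,150),f(401,450,150))
c=f(391,165,235),f(391,377,235);print((c[0]+c[1])/2,np.linalg.norm(c[0]-c[1]),an(c[1]-c[0]))
im=np.load("w10.npy");hsv=cv2.cvtColor(im,cv2.COLOR_RGB2HSV)
crop(im,230,110,290,210,7,"c_w10b")
print("prong end",f(386,625,170))
E
```

```text
[577.04492332 240.18410843 186.        ] 199.29729394287835 85.34353770748737
post [484.34539544 247.46772248 186.        ] 92.98523271588924 175.50736954830873
red [498.11015736 238.20312507  10.        ] arm edges [516.63733873 249.55435286 150.        ] [515.9574413  240.24715911 150.        ]
[577.14116803 240.22568683 235.        ] 57.38596844372851 175.89059274714938
prong end [448.47375757 251.26686393 170.        ]
```

View pics/c_w10b.png

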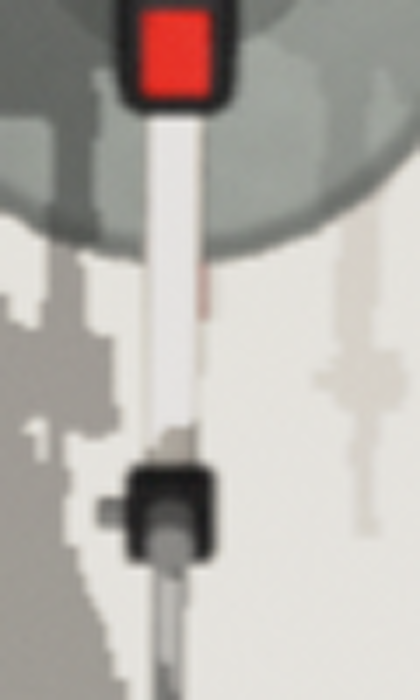

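Request:
apply_moves([
  [5, -1.4, 3.6, 0, 0],
  [5, -1.4, 3.6, 0, 0],
  [5, -1.4, 3.5, 0, 0],
  [5, -1.4, 3.5, 0, 0],
  [5, -1.4, 3.6, 0, 0],
  [5, -1.4, 3.6, 0, 0],
  [5, 0.5, 3.5, 0, 0],
  [5, 0.5, 3.5, 0, 0],
  [5, 0.5, 3.5, 0, 0],
  [5, 0.5, 3.5, 0, 0],
  [5, 0.5, 3.5, 0, 0],
  [5, 0.5, 3.5, 0, 0],
])

```text
time_s: 10.33
eef_pos: [407.9, -175.1, 334.1]
ee_rot: [0.0, 0.999, -0.038, 0.0]
force: [0.0, 1.1, 0.5]
grip_width: 0.586
```

Request:
apply_moves([
  [5, 0.2, 3, 0, 0],
  [5, 0, 0, 0, -0.12],
  [5, 0, 0, 0, -0.12],
  [5, 0, 0, 0, -0.12],
  [5, 0, 0, 0, -0.12],
  [5, 0, 0, 3, 0],
  [5, 0, 0, 3, 0],
  [5, 0, 0, 0, 0],
  [5, 0, 0, 0, 0],
])

```text
time_s: 11.08
eef_pos: [407.6, -202.9, 274.0]
ee_rot: [-0.001, 0.98, 0.201, -0.001]
force: [-0.4, -0.3, 0.4]
grip_width: 0.587
```

```bash
python3 - <<'E'
from h import *
s=ctrl.sense();print(s["eef_pos"],s["ee_rot"],s["joints"],s["force"],s["time_s"],s["grip_width"])
print("yaw",2*np.arctan2(s["ee_rot"][2],s["ee_rot"][1]))
save("wrist","w11");im=np.load("w11.npy");crop(im,156,130,356,330,3.5,"c_w11")
k=lk("w11k.npz");hsv=cv2.cvtColor(im,cv2.COLOR_RGB2HSV)
m=cv2.inRange(hsv,(5,150,60),(20,255,255));c=max(cv2.findContours(m,0,1)[0],key=cv2.contourArea);print(cv2.minAreaRect(c))
k10=lk("w10k.npz");print("post exp px",proj(0,(477.6,247.7,186),k10),proj(0,(477.6,247.7,170),k10))
E
```

```text
[ 407.56104532 -202.90514924  273.96844566] [-6.82828765e-04  9.79612986e-01  2.00892028e-01 -5.69888631e-04] [-7.20189078e-01  1.20086169e-01  1.59170044e+00 -8.46516452e-05
  1.43158287e+00  4.46082053e-01] [-0.44850164 -0.25631621  0.38728838] 11.0833 0.5870301029860342
yaw 0.40453701681123305
((252.5, 181.5), (17.0, 23.0), 90.0)
post exp px [254.89307164 188.45890526] [254.8650569  184.96231918]
```

View pics/c_w11.png

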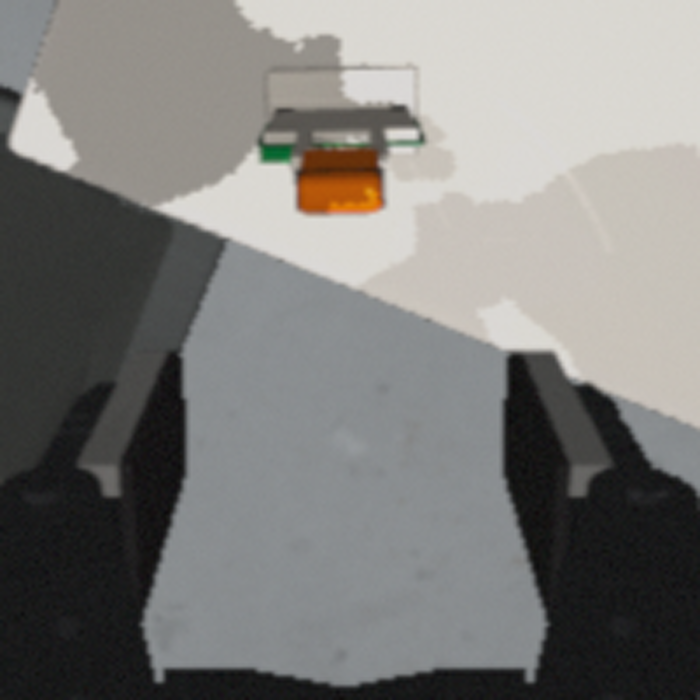

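```bash
python3 - <<'E'
from h import *
k=lk("w11k.npz");f=lambda x,y,z:onz(0,156+x/3.5,130+y/3.5,z,k)
P=np.array([f(*q,151) for q in((298,172),(382,172),(383,212),(300,213))]);c=P.mean(0);print(P.round(1),c)
s=ctrl.sense();yaw=.4045;x=np.array([np.cos(yaw),np.sin(yaw)]);y=np.array([np.sin(yaw),-np.cos(yaw)])
print("tool delta",(c[:2]-s["eef_pos"][:2])@x,(c[:2]-s["eef_pos"][:2])@y)
a,b=f(267,68,6),f(417,67,6);m=(a+b)/2;print("foot back mid",m,np.linalg.norm(a-b),"->",m[:2]-20*x, (m[:2]-20*x-s["eef_pos"][:2])@x,(m[:2]-s["eef_pos"][:2])@y, "yaw y",np.arctan2(*(b-a)[[1,0]])+np.pi/2)
# jaw centre: pads tip pixel ->?
E
```

```text
[[ 406.8 -187.9  151. ]
 [ 416.5 -210.6  151. ]
 [ 405.5 -215.7  151. ]
 [ 395.5 -193.2  151. ]] [ 406.04727792 -201.87942344  151.        ]
tool delta -1.2776372581825153 -2.0048650420085323
foot back mid [ 423.1846534  -194.42193482    6.        ] 64.85881485950725 -> [ 404.79866757 -202.29311802] -2.5882971696686736 -2.115957943974127 yaw y 0.41090945050038385
```

Request:
apply_moves([
  [5, -0.2, -0.2, 3, 0],
  [5, 0, 0, 3.5, 0],
  [5, 0, 0, 3.5, 0],
  [5, 0, 0, 3, 0],
  [5, 0, 0, 2, 0],
  [5, 0, 0, 1.5, 0],
  [4.5, 0, 0, 0, 0],
  [4.5, 0, 0, 0, 0],
])

```text
time_s: 11.8
eef_pos: [405.8, -202.3, 110.4]
ee_rot: [0.001, 0.98, 0.201, 0.001]
force: [0.0, 0.1, 0.6]
grip_width: 0.528
```

```bash
python3 - <<'E'
from h import *
s=ctrl.sense();print(s["eef_pos"],s["force"],s["time_s"],s["grip_width"])
save("wrist","w12");im=np.load("w12.npy");crop(im,156,130,356,330,3.5,"c_w12")
save("scene","s12");im=np.load("s12.npy");crop(im,270,130,350,230,6,"c_s12")
E
```

```text
[ 405.78972314 -202.32479551  110.35049617] [0.00396135 0.12156265 0.55877312] 11.8 0.5277156607625981
```

View pics/c_w12.png

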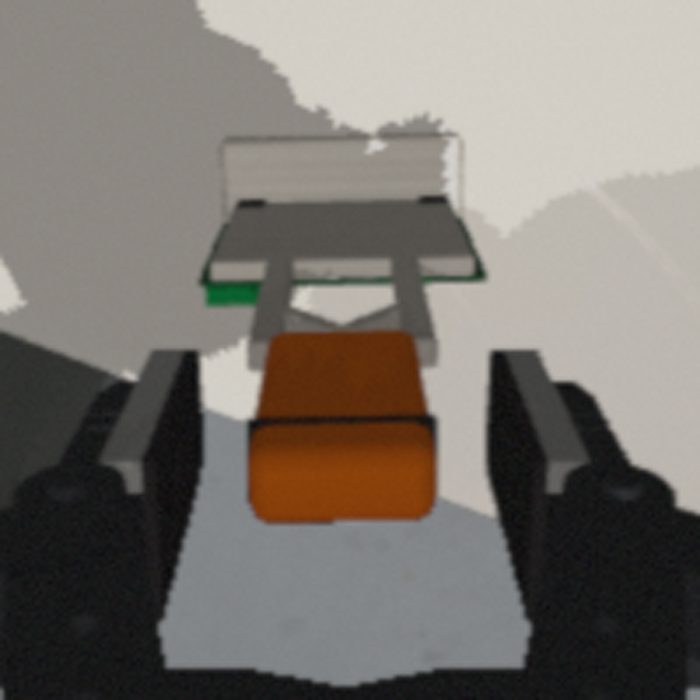

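View pics/c_s12.png

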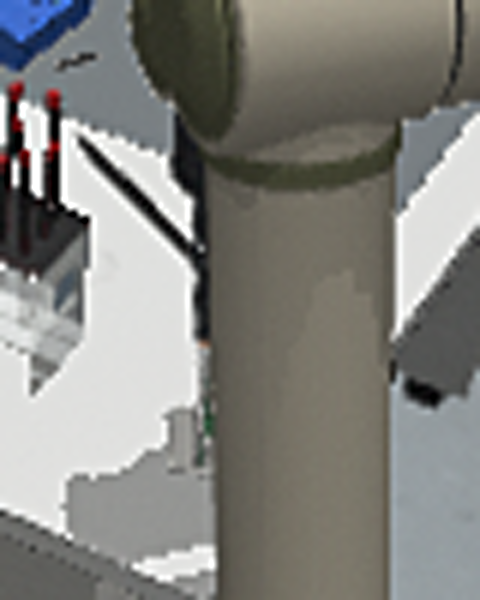

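Request:
apply_moves([
  [4.5, 0, 0, 0.7, 0],
  [4.5, 0, 0, 0.7, 0],
  [4.5, 0, 0, 0, 0],
  [2, 0, 0, 0, 0],
  [2, 0, 0, 0, 0],
  [2, 0, 0, 0, 0],
  [2, 0, 0, 0, 0],
  [2, 0, 0, 0, 0],
  [2, 0, 0, 0, 0],
], squeeze=40)

```text
time_s: 12.65
eef_pos: [404.9, -201.4, 95.1]
ee_rot: [0.0, 0.98, 0.201, 0.0]
force: [0.1, -0.0, -0.7]
grip_width: 0.297
```

```bash
python3 - <<'E'
from h import *
s=ctrl.sense();print(s["eef_pos"],s["force"],s["wrist_torque"],s["time_s"],s["grip_width"])
save("wrist","w13");im=np.load("w13.npy");crop(im,156,130,356,330,3.5,"c_w13")
E
```

```text
[ 404.87032448 -201.4141755    95.08322231] [ 0.07713274 -0.02341038 -0.68517382] [-0.01512706  0.00385803  0.01877521] 12.65 0.2971825355348713
```

View pics/c_w13.png

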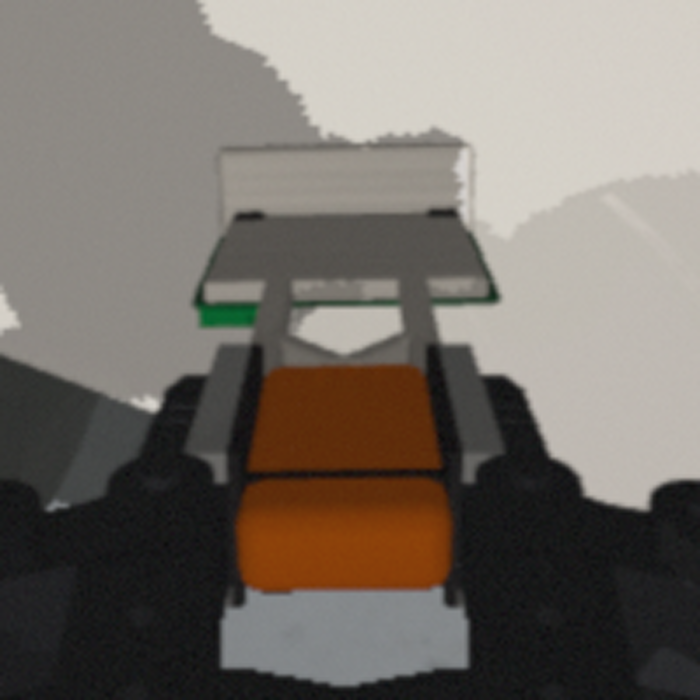

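```bash
python3 - <<'E'
from h import *
k=lk("w13k.npz");f=lambda x,y,z:onz(0,156+x/3.5,130+y/3.5,z,k)
s=ctrl.sense();yaw=2*np.arctan2(s["ee_rot"][2],s["ee_rot"][1]);x=np.array([np.cos(yaw),np.sin(yaw)]);y=np.array([np.sin(yaw),-np.cos(yaw)])
def td(p): d=p[:2]-s["eef_pos"][:2];return d@x,d@y
print(yaw)
for q,z in(((241,478),151),((447,478),151),((451,588),151),((240,590),151),((220,148),6),((470,146),6),((345,356),97),((265,366),106),((430,366),106)): print(q,z,td(f(*q,z)))
# prong height from w2,w3: tip
k2,k3=lk("w2k.npz"),lk("w3k.npz")
print("tip tri",tri(0,(150+388/2.6,400/2.6),0,(115+389/2.8,30+690/2.8),k2,k3))
crop(np.load("w2.npy"),270,90,330,165,8,"h_w2");crop(np.load("w3.npy"),230,220,290,290,8,"h_w3")
crop(np.load("s3.npy"),215,195,255,240,14,"h_s3")
E
```

```text
0.40480379671176225
(241, 478) 151 (np.float64(10.743776753327218), np.float64(-12.266942605181262))
(447, 478) 151 (np.float64(10.739601170610543), np.float64(11.419401742466848))
(451, 588) 151 (np.float64(-4.002533303768045), np.float64(12.320103139422423))
(240, 590) 151 (np.float64(-4.278707176850512), np.float64(-12.827780389598736))
(220, 148) 6 (np.float64(19.458206573798968), np.float64(-32.06625779752652))
(470, 146) 6 (np.float64(19.94945392497926), np.float64(31.800596303687815))
(345, 356) 97 (np.float64(2.0795945857288975), np.float64(-0.23841992512758448))
(265, 366) 106 (np.float64(4.31321123722743), np.float64(-13.145385634506535))
(430, 366) 106 (np.float64(4.30588016357646), np.float64(13.449642538433002))
tip tri (array([506.32043786, 121.1798091 , 164.76128516]), np.float64(1.449986878858752))
```

View pics/h_w2.png

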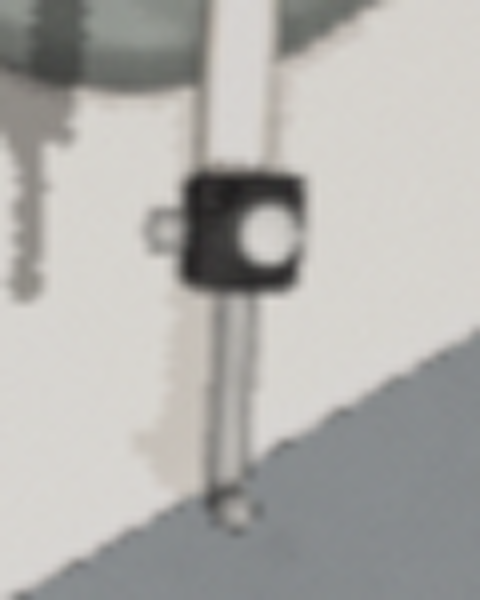

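View pics/h_w3.png

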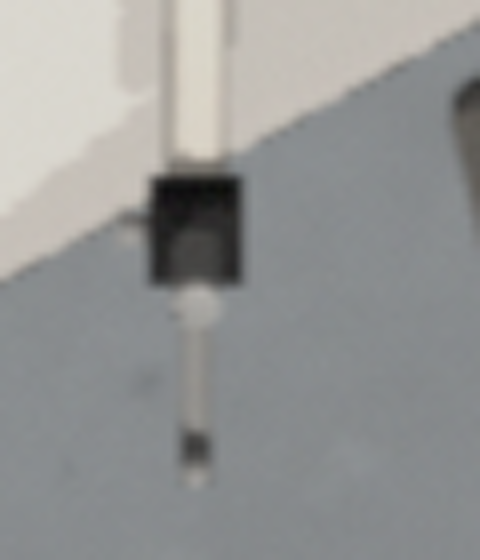

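View pics/h_s3.png

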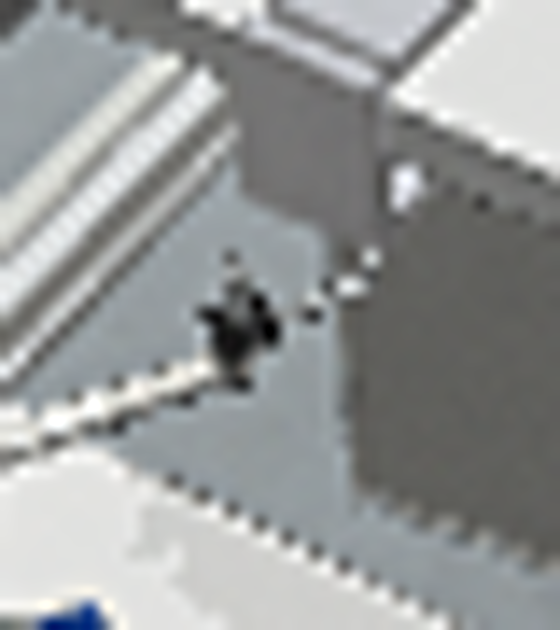

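```bash
python3 - <<'E'
from h import *
k2,k3=lk("w2k.npz"),lk("w3k.npz")
print("post",tri(0,(303.5,119.4),0,(254.75,258.1),k2,k3))
for dy in(0,-.5,.5): print("tip",tri(0,(299.75,154.1),0,(254.4,279.4+dy),k2,k3))
# clamp front top edge: w2 bottom edge of block y=292 (front bottom?) ; w3 y=283
print("clampedge",tri(0,(270+240/8,90+290/8),0,(230+195/8,220+283/8),k2,k3))
print("clampback",tri(0,(270+245/8,90+172/8),0,(230+197/8,220+177/8),k2,k3))
s=ctrl.sense();c=np.array([578,240.3])
E
```

```text
post (array([526.1592701 , 154.09362129, 185.07576853]), np.float64(0.3318934904932345))
tip (array([506.60433441, 121.59074634, 171.92216399]), np.float64(0.20864246499194586))
tip (array([506.62110122, 121.4172279 , 170.65126403]), np.float64(0.4274813168756328))
tip (array([506.58782181, 121.76344348, 173.18515921]), np.float64(0.008651397468552396))
clampedge (array([522.01554966, 147.53427355, 164.28774064]), np.float64(0.16752239300307767))
clampback (array([530.64312441, 161.00087894, 159.05006637]), np.float64(0.5727036432400121))
```

Request:
apply_moves([
  [2, 0, 0, -0.5, 0],
  [2, 0, 0, -1.2, 0],
  [2, 0, 0, -2.5, 0],
  [2, 0, 0, -2.5, 0],
  [2, 0, 0, -1.8, 0],
  [2, 0, 0, -0.6, 0],
  [2, 0, 0, 0, 0],
  [2, 0, 0, 0, 0],
  [2, 0, 0, 0, 0],
])

```text
time_s: 13.45
eef_pos: [404.4, -201.0, 184.8]
ee_rot: [-0.001, 0.98, 0.201, -0.001]
force: [-0.8, -0.3, -1.4]
grip_width: 0.296
```

```bash
python3 - <<'E'
from h import *
s=ctrl.sense();print(s["eef_pos"],s["force"],s["wrist_torque"],s["time_s"],s["grip_width"])
save("wrist","w14");im=np.load("w14.npy");crop(im,156,130,356,330,3.5,"c_w14")
E
```

```text
[ 404.35033016 -201.01899862  184.76105796] [-0.83290108 -0.32364971 -1.40212797] [ 0.07284357  0.00707731 -0.0125693 ] 13.45 0.296254421860008
```

View pics/c_w14.png

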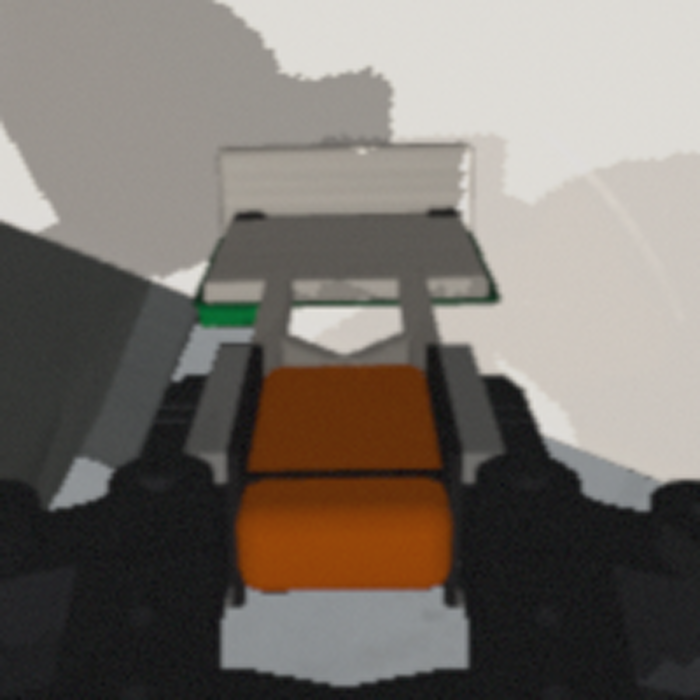

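Request:
apply_moves([
  [2, 0.4, -1.1, 0, 0],
  [2, 0.8, -2.3, 0, 0],
  [2, 0.8, -2.3, 0, 0],
  [2, 0.8, -2.3, 0, 0],
  [2, 0.8, -2.3, 0, 0],
  [2, 0.8, -2.3, 0, 0],
  [2, 0.8, -2.3, 0, 0],
  [2, 0.8, -2.3, 0, 0],
  [2, 0.8, -2.3, 0, 0],
  [2, 0.9, -2.3, 0, 0],
  [2, 0.6, -1.3, 0, 0],
  [2, 0, 0, 0, 0],
])

```text
time_s: 14.5
eef_pos: [389.2, 46.1, 185.5]
ee_rot: [-0.001, 0.979, 0.203, -0.0]
force: [0.4, -0.3, -1.5]
grip_width: 0.298
```

Request:
apply_moves([
  [2, 0.8, -1.6, 0, 0],
  [2, 1.0, -2.1, 0, 0],
  [2, 1.0, -2.1, 0, 0],
  [2, 1.0, -2.1, 0, 0],
  [2, 0.6, -1.2, 0, 0],
  [2, 0, 0, 0, 0.08],
  [2, 0, 0, 0, 0.1],
  [2, 0, 0, 0, 0.1],
  [2, 0, 0, 0, 0.1],
  [2, 0, 0, 0, 0.1],
  [2, 0, 0, 0, 0],
  [2, 0, 0, 0, 0],
])

```text
time_s: 15.5
eef_pos: [394.5, 144.3, 185.7]
ee_rot: [0.0, 0.999, -0.036, -0.0]
force: [-0.0, 0.4, -1.2]
grip_width: 0.298
```

```bash
cat > st.py <<'E'
from h import *
s=ctrl.sense();e=s["eef_pos"];yaw=2*np.arctan2(s["ee_rot"][2],s["ee_rot"][1])
ax=np.array([577.7,240.2]);u=np.array([np.cos(np.radians(175.7)),np.sin(np.radians(175.7))]);d=e[:2]-ax
print("tcp",e.round(1),"yaw",round(yaw,4),"rad out",round(d@u,1),"rotor y",round(float(-(u[0]*d[1]-u[1]*d[0])*-1),2),"F",s["force"].round(2),"T",s["wrist_torque"].round(2),"t",s["time_s"],s["grip_width"].round(3))
x=np.array([np.cos(yaw),np.sin(yaw)]);y=np.array([np.sin(yaw),-np.cos(yaw)])
for r in(178,123): g=ax+r*u-e[:2];print(r,"tool dx,dy",(g@x).round(1),(g@y).round(1))
E
python3 st.py
```

```text
Traceback (most recent call last):
  File "st.py", line 4, in <module>
    print("tcp",e.round(1),"yaw",round(yaw,4),"rad out",round(d@u,1),"rotor y",round(float(-(u[0]*d[1]-u[1]*d[0])*-1),2),"F",s["force"].round(2),"T",s["wrist_torque"].round(2),"t",s["time_s"],s["grip_width"].round(3))
                                                                                                                                                                                                ^^^^^^^^^^^^^^^^^^^^^
AttributeError: 'float' object has no attribute 'round'
```

```bash
sed -i 's/s\["grip_width"\].round(3)/round(s["grip_width"],3)/' st.py; python3 st.py
```

```text
tcp [394.5 144.3 185.7] yaw -0.0726 rad out 175.5 rotor y 109.36 F [-0.03  0.35 -1.24] T [ 0.03  0.   -0.03] t 15.5 0.298
178 tool dx,dy -2.3 -109.4
123 tool dx,dy 52.7 -109.2
```

Request:
apply_moves([
  [2, -0.2, -2, 0, 0],
  [2, 0, -2.5, 0, 0],
  [2, 0, -2.5, 0, 0],
  [2, 0, -2.4, 0, 0],
  [2, 0, -1.5, 0, 0],
  [2, 0, 0, 0, 0],
  [2, 0, 0, 0, 0],
])

```text
time_s: 16.08
eef_pos: [400.7, 253.5, 185.6]
ee_rot: [0.0, 0.999, -0.036, -0.0]
force: [-0.3, -0.1, -0.8]
grip_width: 0.298
```

```bash
python3 st.py; python3 - <<'E'
from h import *
save("wrist","w15");im=np.load("w15.npy");crop(im,156,100,356,300,3.5,"c_w15")
save("scene","s15");im=np.load("s15.npy");crop(im,170,170,290,300,5,"c_s15")
k=K("wrist");print("post",proj(0,(477.98,247.7,185.5),k),"tip",proj(0,(440.1,250.5,172),k),"tip180",proj(0,(440.1,250.5,178),k))
E
```

```text
tcp [400.7 253.5 185.6] yaw -0.0717 rad out 177.5 rotor y 0.04 F [-0.28 -0.13 -0.83] T [-0.01  0.03  0.06] t 16.0833 0.298
178 tool dx,dy -0.5 -0.0
123 tool dx,dy 54.5 0.1
post [253.60335444  98.67545089] tip [253.73388438 164.96378723] tip180 [253.72209588 166.76431376]
```

View pics/c_w15.png

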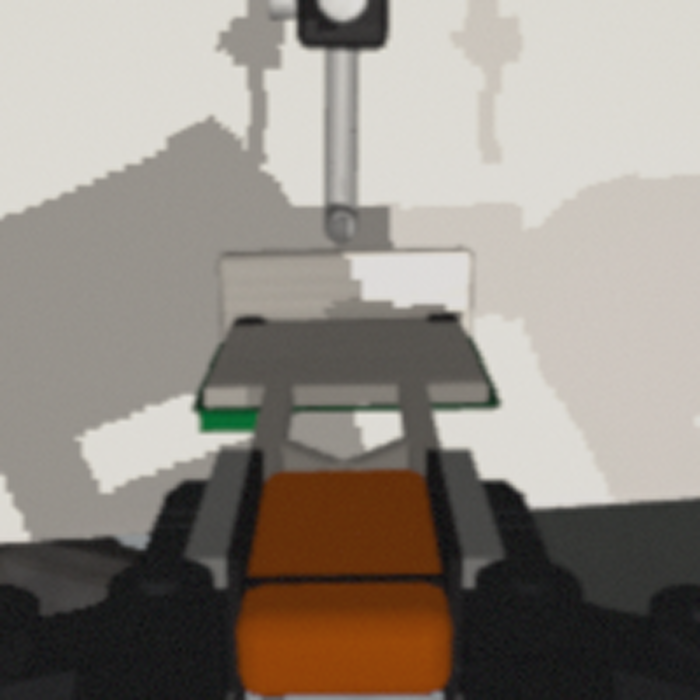

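View pics/c_s15.png

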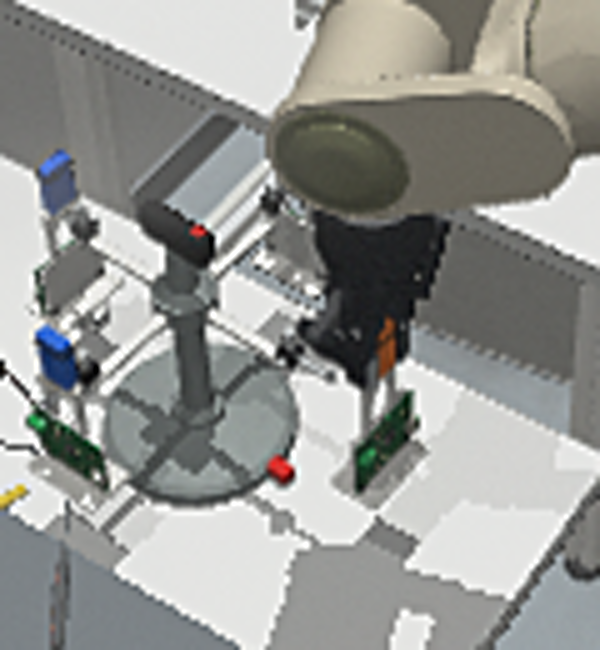

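Request:
apply_moves([
  [2, 0.6, 0, 0, 0],
  [2, 0.8, 0, 0, 0],
  [2, 0.8, 0, 0, 0],
  [2, 0.6, 0, 0, 0],
  [2, 0, 0, 0, 0],
  [2, 0, 0, 0, 0],
])

```text
time_s: 16.68
eef_pos: [429.2, 251.1, 185.8]
ee_rot: [0.0, 0.999, -0.038, -0.0]
force: [0.5, 0.2, -0.9]
grip_width: 0.298
```

```bash
python3 st.py; python3 - <<'E'
from h import *
save("wrist","w16");im=np.load("w16.npy");crop(im,156,100,356,300,3.5,"c_w16")
E
```

```text
tcp [429.2 251.1 185.8] yaw -0.0757 rad out 148.9 rotor y 0.29 F [ 0.48  0.17 -0.91] T [-0.03  0.04  0.02] t 16.6833 0.298
178 tool dx,dy -29.1 -0.3
123 tool dx,dy 25.9 -0.3
```

View pics/c_w16.png

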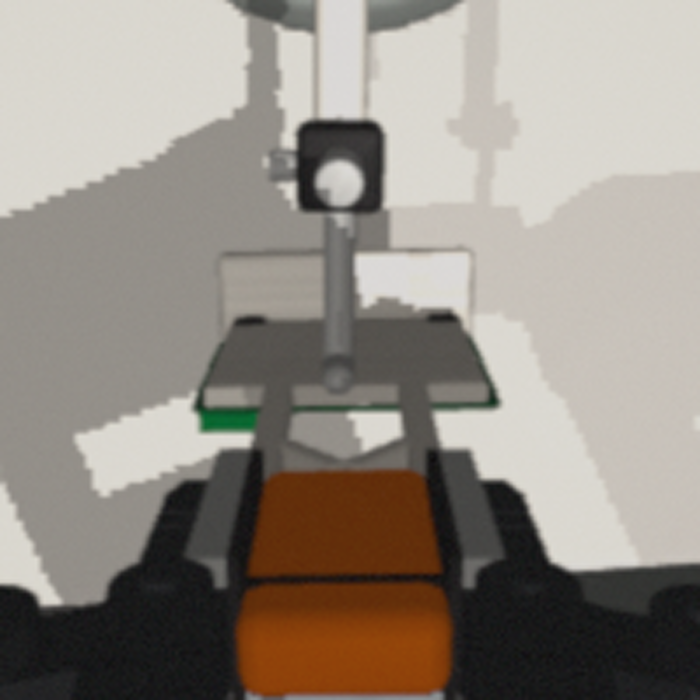

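Request:
apply_moves([
  [2, 0.6, -0.1, 0, 0],
  [2, 0.7, 0, 0, 0],
  [2, 0.7, 0, 0, 0],
  [2, 0.6, 0, 0, 0],
  [2, 0, 0, 0, 0],
  [2, 0, 0, 0, 0],
])

```text
time_s: 17.23
eef_pos: [455.1, 250.3, 185.8]
ee_rot: [0.0, 0.999, -0.038, -0.0]
force: [0.4, 0.4, -1.6]
grip_width: 0.297
```

```bash
python3 st.py; python3 - <<'E'
from h import *
save("wrist","w17");im=np.load("w17.npy");crop(im,156,100,356,300,3.5,"c_w17")
E
```

```text
tcp [455.1 250.3 185.8] yaw -0.0755 rad out 123.0 rotor y -0.83 F [ 0.42  0.43 -1.64] T [0.01 0.02 0.07] t 17.2333 0.297
178 tool dx,dy -55.0 0.9
123 tool dx,dy 0.0 0.8
```

View pics/c_w17.png

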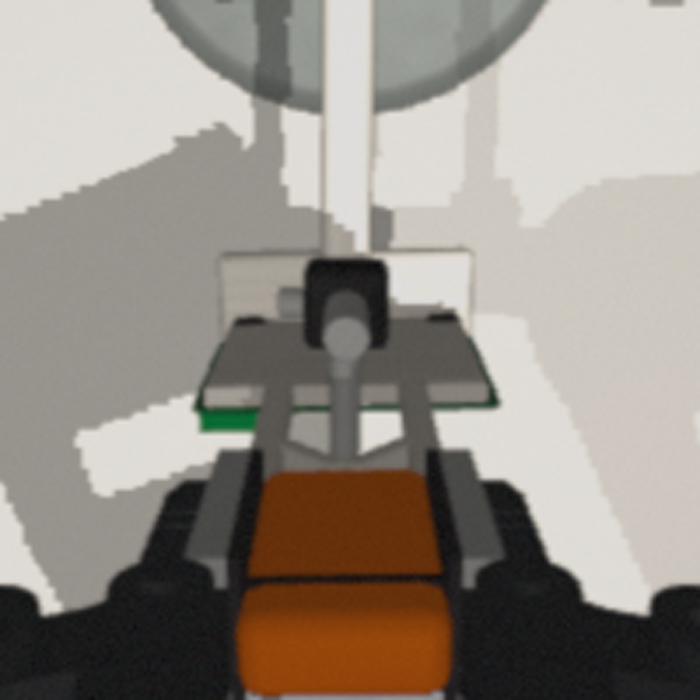

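Request:
apply_moves([
  [2, 0, 0, 0.5, 0],
  [2, 0, 0, 0.5, 0],
  [2, 0, 0, 0.2, 0],
  [2, 0, 0, 0, 0],
  [2, 0, 0, 0, 0],
])

```text
time_s: 17.7
eef_pos: [454.7, 250.4, 173.9]
ee_rot: [0.0, 0.999, -0.038, -0.0]
force: [-0.2, 0.1, -1.4]
grip_width: 0.299
```

```bash
python3 st.py
```

```text
tcp [454.7 250.4 173.9] yaw -0.0751 rad out 123.4 rotor y -0.94 F [-0.24  0.12 -1.36] T [-0.03 -0.    0.03] t 17.7 0.299
178 tool dx,dy -54.6 0.9
123 tool dx,dy 0.4 0.9
```

Request:
apply_moves([
  [2, 0, 0, 0.1, 0],
  [2, 0, 0, 0.1, 0],
  [2, 0, 0, 0, 0],
  [2, 0, 0, 0, 0],
])

```text
time_s: 18.03
eef_pos: [454.9, 250.4, 172.0]
ee_rot: [0.0, 0.999, -0.038, -0.0]
force: [-0.2, 0.4, -1.3]
grip_width: 0.299
```

Request:
apply_moves([
  [2, 0, 0, 0.1, 0],
  [2, 0, 0, 0.1, 0],
  [2, 0, 0, 0, 0],
  [2, 0, 0, 0, 0],
])

```text
time_s: 18.37
eef_pos: [454.8, 250.3, 169.9]
ee_rot: [0.0, 0.999, -0.038, -0.0]
force: [0.0, -1.0, -1.2]
grip_width: 0.297
```

Now half-millimetre steps with a force reading after each short batch.

Request:
apply_moves([
  [2, 0, 0, 0.05, 0],
  [2, 0, 0, 0.05, 0],
  [2, 0, 0, 0, 0],
  [2, 0, 0, 0, 0],
])

```text
time_s: 18.7
eef_pos: [454.9, 250.4, 169.0]
ee_rot: [0.0, 0.999, -0.038, -0.0]
force: [0.8, -0.3, -1.2]
grip_width: 0.296
```

Request:
apply_moves([
  [2, 0, 0, 0.05, 0],
  [2, 0, 0, 0.05, 0],
  [2, 0, 0, 0, 0],
  [2, 0, 0, 0, 0],
])

```text
time_s: 19.03
eef_pos: [454.9, 250.4, 168.0]
ee_rot: [-0.0, 0.999, -0.038, -0.0]
force: [-0.2, -0.2, -1.4]
grip_width: 0.3
```

Request:
apply_moves([
  [2, 0, 0, 0.05, 0],
  [2, 0, 0, 0.05, 0],
  [2, 0, 0, 0, 0],
  [2, 0, 0, 0, 0],
])

```text
time_s: 19.37
eef_pos: [454.9, 250.4, 167.0]
ee_rot: [0.0, 0.999, -0.038, -0.0]
force: [0.3, -0.0, -1.0]
grip_width: 0.3
```

Request:
apply_moves([
  [2, 0, 0, 0.05, 0],
  [2, 0, 0, 0, 0],
  [2, 0, 0, 0, 0],
])

```text
time_s: 19.62
eef_pos: [454.9, 250.4, 166.5]
ee_rot: [-0.0, 0.999, -0.038, -0.0]
force: [0.5, -0.2, -1.1]
grip_width: 0.297
```

Request:
apply_moves([
  [2, 0, 0, 0.05, 0],
  [2, 0, 0, 0, 0],
  [2, 0, 0, 0, 0],
])

```text
time_s: 19.87
eef_pos: [454.9, 250.4, 166.0]
ee_rot: [0.0, 0.999, -0.038, -0.0]
force: [0.5, -0.3, -0.2]
grip_width: 0.299
```

Request:
apply_moves([
  [2, 0, 0, 0.03, 0],
  [2, 0, 0, 0, 0],
  [2, 0, 0, 0, 0],
])

```text
time_s: 20.12
eef_pos: [454.9, 250.4, 165.7]
ee_rot: [0.0, 0.999, -0.038, -0.0]
force: [0.7, -0.0, -1.1]
grip_width: 0.298
```

Request:
apply_moves([
  [2, 0, 0, 0.03, 0],
  [2, 0, 0, 0, 0],
  [2, 0, 0, 0, 0],
])

```text
time_s: 20.37
eef_pos: [454.9, 250.4, 165.4]
ee_rot: [-0.0, 0.999, -0.038, -0.0]
force: [0.5, 0.5, -1.1]
grip_width: 0.3
```

Noise only; no contact yet. Continue.

Request:
apply_moves([
  [2, 0, 0, 0.04, 0],
  [2, 0, 0, 0, 0],
  [2, 0, 0, 0, 0],
])

```text
time_s: 20.62
eef_pos: [454.9, 250.4, 165.0]
ee_rot: [-0.0, 0.999, -0.038, -0.0]
force: [-0.7, 0.4, -1.6]
grip_width: 0.296
```

Request:
apply_moves([
  [2, 0, 0, 0.04, 0],
  [2, 0, 0, 0, 0],
  [2, 0, 0, 0, 0],
])

```text
time_s: 20.87
eef_pos: [454.9, 250.3, 164.6]
ee_rot: [0.0, 0.999, -0.038, -0.0]
force: [0.2, -0.6, -1.7]
grip_width: 0.298
```

Request:
apply_moves([
  [2, 0, 0, 0.04, 0],
  [2, 0, 0, 0, 0],
  [2, 0, 0, 0, 0],
])

```text
time_s: 21.12
eef_pos: [454.9, 250.3, 164.2]
ee_rot: [0.0, 0.999, -0.038, -0.0]
force: [0.2, 0.1, -1.1]
grip_width: 0.298
```

Request:
apply_moves([
  [2, 0, 0, 0.04, 0],
  [2, 0, 0, 0, 0],
  [2, 0, 0, 0, 0],
])

```text
time_s: 21.37
eef_pos: [454.9, 250.4, 163.8]
ee_rot: [0.0, 0.999, -0.038, 0.0]
force: [0.9, -0.2, -1.0]
grip_width: 0.299
```

Request:
apply_moves([
  [2, 0, 0, 0.04, 0],
  [2, 0, 0, 0, 0],
  [2, 0, 0, 0, 0],
])

```text
time_s: 21.62
eef_pos: [454.9, 250.4, 163.5]
ee_rot: [-0.0, 0.999, -0.038, 0.0]
force: [-0.3, -0.8, 0.8]
grip_width: 0.297
```

Request:
apply_moves([
  [2, 0, 0, 0, 0],
  [2, 0, 0, 0, 0],
])

```text
time_s: 21.78
eef_pos: [454.9, 250.4, 163.5]
ee_rot: [-0.0, 0.999, -0.038, 0.0]
force: [-0.1, -0.3, 1.8]
grip_width: 0.301
```

Request:
apply_moves([
  [2, 0, 0, 0.02, 0],
  [2, 0, 0, 0, 0],
  [2, 0, 0, 0, 0],
])

```text
time_s: 22.03
eef_pos: [455.0, 250.4, 163.4]
ee_rot: [-0.0, 0.999, -0.038, 0.0]
force: [-0.4, -1.0, 3.6]
grip_width: 0.3
```

Request:
apply_moves([
  [2, 0, 0, 0.02, 0],
  [2, 0, 0, 0, 0],
  [2, 0, 0, 0, 0],
])

```text
time_s: 22.28
eef_pos: [455.0, 250.4, 163.3]
ee_rot: [-0.0, 0.999, -0.038, 0.0]
force: [-1.1, -0.4, 5.7]
grip_width: 0.295
```

Request:
apply_moves([
  [2, 0, 0, 0, 0],
  [2, 0, 0, 0, 0],
  [2, 0, 0, 0, 0],
  [2, 0, 0, 0, 0],
])

```text
time_s: 22.62
eef_pos: [455.0, 250.4, 163.3]
ee_rot: [-0.0, 0.999, -0.038, 0.0]
force: [-0.9, 0.4, 6.5]
grip_width: 0.299
```

```bash
python3 st.py; python3 - <<'E'
from h import *
save("wrist","w18");im=np.load("w18.npy");crop(im,156,100,356,300,3.5,"c_w18")
save("scene","s18");im=np.load("s18.npy");crop(im,170,170,290,300,5,"c_s18")
E
```

```text
tcp [455.  250.4 163.3] yaw -0.0752 rad out 123.1 rotor y -0.97 F [-0.88  0.4   6.46] T [-0.12  0.24  0.06] t 22.6167 0.299
178 tool dx,dy -54.9 1.0
123 tool dx,dy 0.1 1.0
```

View pics/c_w18.png

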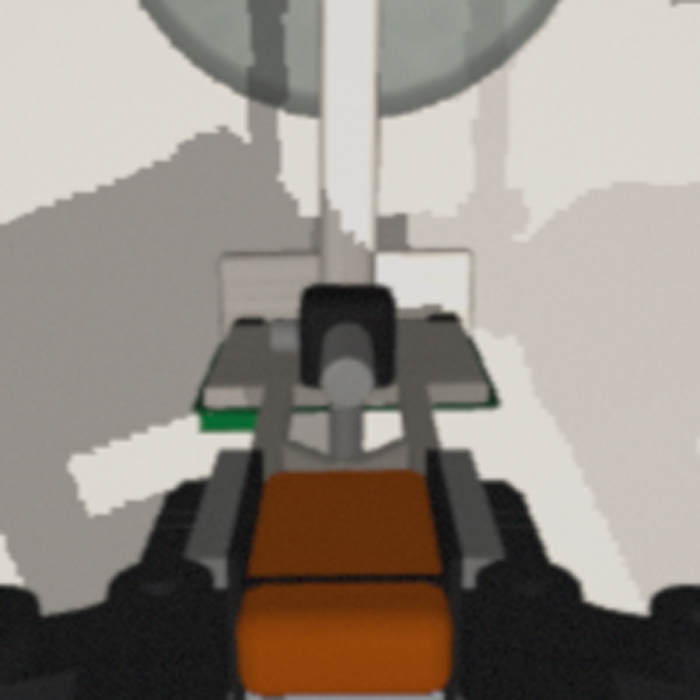

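View pics/c_s18.png

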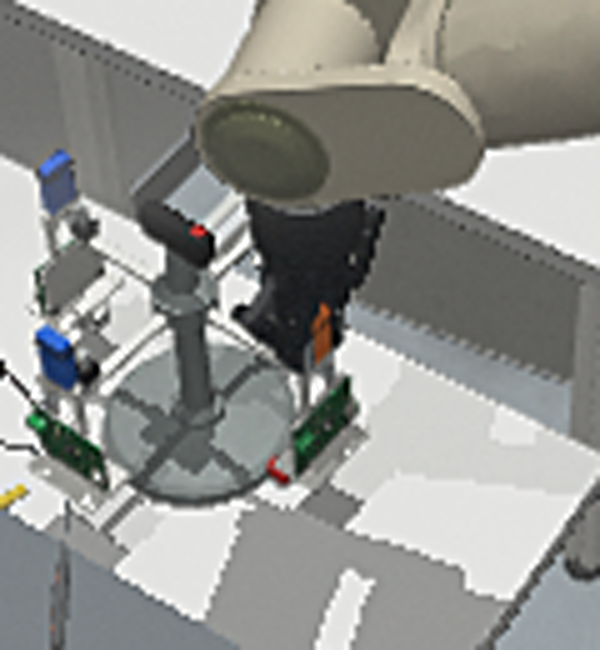

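Request:
apply_moves([
  [2.8, 0, 0, 0, 0],
  [3.2, 0, 0, 0, 0],
  [3.8, 0, 0, 0, 0],
  [4.5, 0, 0, 0, 0],
  [4.5, 0, 0, 0, 0],
  [4.5, 0, 0, 0, 0],
])

```text
time_s: 23.22
eef_pos: [454.8, 250.4, 162.9]
ee_rot: [0.0, 0.999, -0.038, -0.0]
force: [0.7, 0.3, 0.0]
grip_width: 0.528
```

```bash
python3 st.py; python3 - <<'E'
from h import *
save("wrist","w19");im=np.load("w19.npy");crop(im,156,100,356,300,3.5,"c_w19")
E
```

```text
tcp [454.8 250.4 162.9] yaw -0.0752 rad out 123.3 rotor y -0.93 F [0.66 0.32 0.02] T [-0.04  0.04 -0.01] t 23.2167 0.528
178 tool dx,dy -54.7 0.9
123 tool dx,dy 0.3 0.9
```

View pics/c_w19.png

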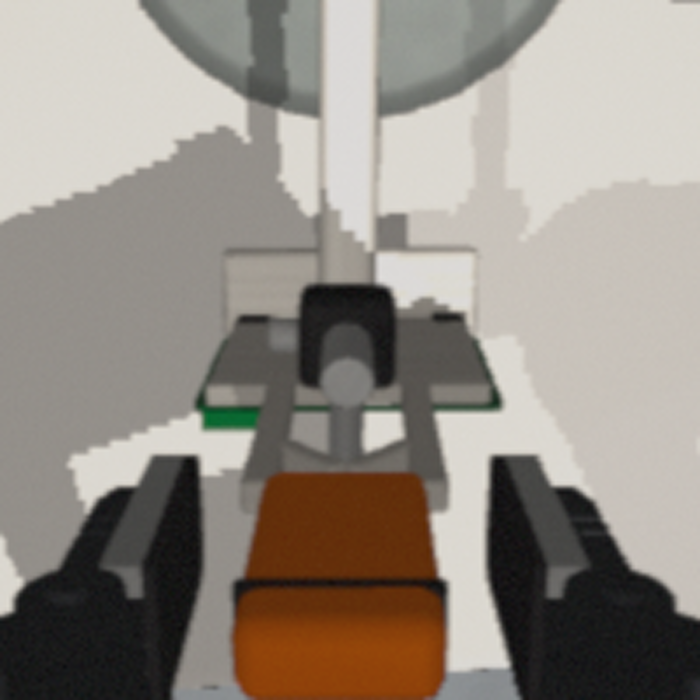

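Released and hanging nearly unchanged. Lift straight up clear of the grip, then look again.

Request:
apply_moves([
  [4.5, 0, 0, -0.8, 0],
  [4.5, 0, 0, -1.5, 0],
  [4.5, 0, 0, -2.5, 0],
  [4.5, 0, 0, -3, 0],
  [4.5, 0, 0, -3, 0],
  [4.5, 0, 0, -3, 0],
  [4.5, 0, 0, -2, 0],
  [4.5, -2, 0, 0, 0],
  [4.5, -3, 0, 0, 0],
  [4.5, 0, 0, 0, 0],
  [4.5, 0, 0, 0, 0],
])

```text
time_s: 24.18
eef_pos: [404.3, 254.3, 322.1]
ee_rot: [-0.0, 0.999, -0.037, 0.001]
force: [0.6, 0.1, -0.8]
grip_width: 0.525
```

Request:
apply_moves([
  [4.5, 0, 0, 0, 0],
  [4.5, 0, 0, 0, 0],
  [4.5, 0, 0, 0, 0],
  [4.5, 0, 0, 0, 0],
  [4.5, 0, 0, 0, 0],
  [4.5, 0, 0, 0, 0],
])

```text
time_s: 24.68
eef_pos: [405.2, 254.1, 320.9]
ee_rot: [0.0, 0.999, -0.038, -0.0]
force: [-0.3, 0.1, 0.7]
grip_width: 0.525
```

```bash
python3 st.py; python3 - <<'E'
from h import *
im,k=save("wrist","w20");crop(im,156,60,356,260,3.5,"c_w20")
im,_=save("scene","s20");crop(im,170,150,290,300,4.5,"c_s20")
E
```

```text
tcp [405.2 254.1 320.9] yaw -0.0754 rad out 173.1 rotor y -0.89 F [-0.25  0.14  0.71] T [-0.02 -0.   -0.02] t 24.6833 0.525
178 tool dx,dy -4.9 0.9
123 tool dx,dy 50.1 0.9
```

View pics/c_w20.png

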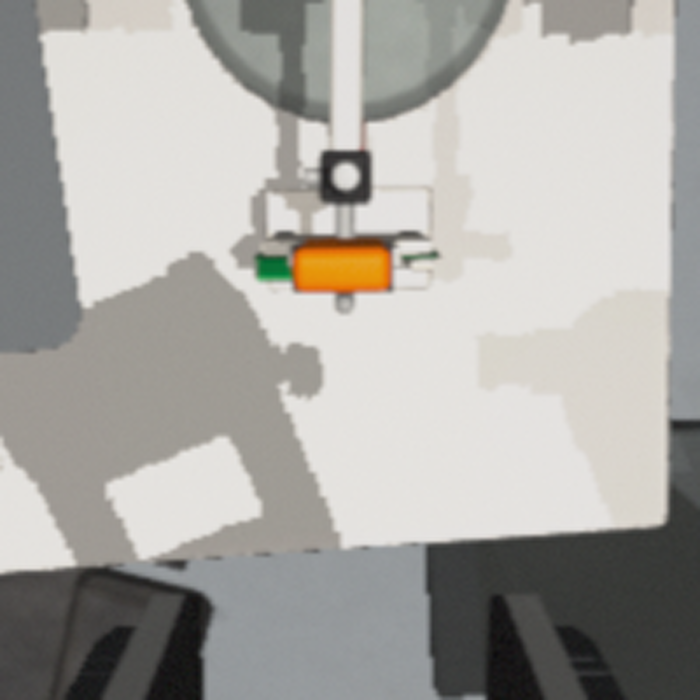

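View pics/c_s20.png

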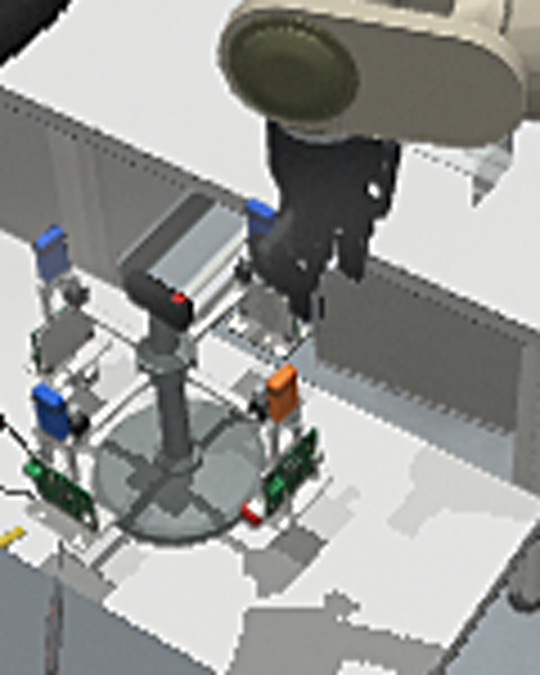

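```bash
python3 - <<'E'
from h import *
k=K("wrist");f=lambda x,y,z:onz(0,156+x/3.5,60+y/3.5,z,k)
ax=np.array([577.7,240.2]);a=np.radians(175.7);u=np.array([np.cos(a),np.sin(a)]);v=np.array([-u[1],u[0]])
for n,p in(("grip top",f(342,270,217)),("post",f(345,176,186)),("tip",f(345,303,173)),("red edge",f(363,135,10))): d=p[:2]-ax;print(n,p.round(1),"radial",(d@u).round(1),"side",(d@v).round(1))
a=ctrl.capture("wrist").astype(int);b=np.load("w20.npy").astype(int);print("diff px",(np.abs(a-b).max(2)[120:160,230:280]>40).sum())
E
```

```text
grip top [453.9 251.3 217. ] radial 124.3 side -1.8
post [477.6 248.7 186. ] radial 100.4 side -0.9
tip [440.3 251.5 173. ] radial 137.9 side -0.9
red edge [496.6 238.8  10. ] radial 80.8 side 7.5
diff px 3
```

```bash
python3 -c "
from rig import ctrl
print(ctrl.finish_job(), ctrl.sense()['time_s'])"
```

```text
the job is handed in; nothing more can be done
the job is handed in; nothing more can be done
```

The job is handed in: the free hook is at the front, and the carrier is hanging on it by its window with the robot clear. No verdict was reported. It took about 25 s of the 72 s allowed.

**What I did:**
- I turned the carousel about 63° by its crown.
- Of the two orange-gripped carriers, I picked the one whose grip top measured about 151 mm high; the other measured about 197 mm.
- I gripped it across its 26 mm and passed the window over the prong.
- I lowered it in steps of 0.2 to 0.5 mm until the hook took about 7 to 7.7 N. I held that for over 0.3 s and only then let go.

**Last checks:**
- **Carrier:** its grip is about 124 mm from the axis and within 2 mm of the prong's line. It looks upright, and two pictures in a row showed no motion.
- **Free hook:** the post is 100 mm out. The arm almost covers the red pointer, so I estimate it is within about 5 mm of the pointer line.
- **Wet board and bystanders:** I saw no contact with the board, and no move went near the bystanders. I did not measure the bystanders' positions at the end.

**What failed or disagreed:**
- **First crown grasp:** it closed on air above the bar. The real fingertips sat about 18 mm behind the TCP (the tool origin) when shut, not 11 mm ahead of it as stated. I measured this in the wrist view and went lower, and the second grasp held.
- **Pointer direction:** my readings ranged from 173° to 179°. I turned the hook to about 175.7°.

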